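# Change the packs of a battery power unit and snap its cover on

### The arm

A 7-joint arm with a two-finger parallel gripper is mounted at the origin on the work surface. World frame = base frame: x ahead of the robot, y to its left, z up, the work surface at z = 0. Lengths are in m, angles in rad, forces in N, time in s.
With the tool pointing down it reaches from about 0.4 to 0.9 m from the base axis. Payload 5.5 kg.
Tool frame: the origin (TCP) lies at the very end of the fingers, on their centre line; the grasp point (between the pads) lies 19 mm behind it (robot.grasp_offset is the z of the grasp point in the tool frame, in m); z points along the fingers, y is the line along which they close (so a half turn about z gives the same grasp; the last joint's range is limited). The gripper opens to 85 mm and grips with 20 to 120 N. Pads are 22 mm wide; open, the fingers measure 114 mm over their backs; the gripper's body (76 mm by 85 mm) begins 54 mm behind the grasp point. The pads swing forward as they close: fully open they stand 13 mm farther back than shut.
Start: joints at [1.582, 0.501, -0.427, 1.55, 0.221, 1.138, -0.21], TCP at [0.162, -0.629, 0.192] pointing down, gripper open.
Joint ranges: [-2.88, 2.88], [-0.31, 2.03], [-1.54, 1.56], [0.2, 2.42], [-1.41, 4.55], [0.19, 2.02], [-2.57, 2.57]. Speed limits (rad/s): [2.57, 2.57, 3.14, 3.14, 3.14, 3.14, 3.14].

### API

Orientations are given as a unit quaternion [w, x, y, z].
In Python, from workcell import robot gives the robot as it stands.
- The arm moves only by the shell command python3 -m inch 'ROWS' [FORCE]. ROWS is JSON, a list of rows, each an object with "travel": the shift along the tool's x, y, z as a fraction of full scale, a list of three; "rot": the turn, a rotation vector about the tool's x, y, z as a fraction of full scale, a list of three; "claw": the closure in counts, from 0 (fully open) to 255 (shut). A call has 1 to 12 rows; each row is the pose to reach, as a shift and turn from the pose commanded when the call began, along the tool's axes at that moment; what a row does not reach only later rows make up. Full scale, the value 1, is 100 cm for a shift and pi/2 rad for a turn. A row lasts 1/8 s, in which the tool goes at most 62.5 mm and 10.7 degrees, less where a joint would pass 70% of its speed; a pose out of reach is approached as far as the arm can. A call with a number of a shift or a turn outside -1 to 1 is refused whole. A call with a gripper value outside its range is refused whole. The fingers move at their own pace and stop on an object; FORCE is the grip in N (left out, the last holds). Time passes only in rows, so rows that repeat a pose let the fingers close. It gives the time, the measured TCP pose, the force, the opening and the grip force at its end, in the units of the state.
- robot.sense(): the state, without advancing time (a new reading comes with each control period).
- robot.capture(name): name is "scene" or "top"; returns a dict with "frame" (420x560x3 uint8, blue, green, red), "K" (3x3 intrinsics, pixels), "rvec" (rotation vector, rad) and "tvec" (3), from world to camera coordinates, as OpenCV has them. Camera axes: x right, y down, z forward; pixel columns grow to the right and rows downward; lengths in m; the calibration is good to about 2 mm. A picture is of the moment at which its call begins. There is no depth.
- robot.hand_in(): hands the job in; it is judged then, once.
The state is a dict: "time": time; "joints": joint angles; "qvel": joint speeds; "effort": joint torques, N m; "tool_pos": TCP position; "ee_rot": TCP orientation; "ft_force": force on the tool from outside, world axes, zero at the start; "moment": the same for the moment, N m; "grip_width": opening from 0.0 (shut) to 1.0 (fully open); "grasp_force": force on a finger pad.
Only numpy, scipy, OpenCV 4.12 (cv2) and the standard library are available. Lean on these libraries where they do the work, as an engineer would, in place of code of your own. Each camera call takes 0.05 s, during which the arm holds its last target. There are 200 camera calls.

### The job

First turn the power unit's dial fully anticlockwise to off. Then swap its battery packs: take the red spent ones out and stand them on the blue mat, and put every green fresh pack from the mat into the bay, one to a slot (any slot, flat on its floor). Last, fit the white cover over the bay and press it down corner by corner until all four clips click home and it is flush all round; leave the other things on the bench alone.

Things in the scene. Friction and masses are not known exactly. Their poses are not given: they have to be found in the camera images.
- unit: White battery power unit fixed to the bench. Origin: on the bench under the middle of its battery bay; the bay's long side and the dial panel run along the unit's y, z up. The panel is at y = 124 to 192 mm, 30 mm high. Outside the bay's end walls, at x = +-40, y = +-100 mm, are four orange spring latches in black blocks, which reach y = +-115 mm and are 28 mm high.
- bay (a point): Centre of the bay's floor, 8 mm above the bench; axes as the unit. The bay is an open blue-walled tray, inside 90 mm (x) by 172 mm (y), wall tops 30 mm above the bench, walls 5 mm thick. Three grey ridges, 4 mm thick, rising 14 mm from the floor, split it into slots 0 to 3, each 90 by 40 mm, centred at y = -66, -22, 22 and 66 mm.
- dial (a joint): Black dial on the unit's panel: rad, 0 = fully anticlockwise seen from above (off, end stop), growing clockwise to 4.0. Its straight bar grip, 46 mm long, 14 mm thick, stands 44 to 74 mm above the bench, lies along the unit's x at 0 and turns with it (bar direction = unit yaw minus this value). Friction 0.04 N m; it stays where it is left.
- dial_grip (a point): On the dial's axis (158 mm along the unit's +y from its origin), 67 mm above the bench: the height to grip the bar.
- cover: Loose white hood, 0.25 kg, 100 mm (x) by 196 mm (y) by 38 mm high, open below. Origin: centre of its lower rim, z up. Middle of its top: blue grip ridge 20 mm (x) by 60 mm (y), 38 to 58 mm above the origin. Four orange clip legs with round ends at x = +-40, y = +-94 mm reach 17 mm below the rim (on the bench it stands on them). Fits the bay either way round, x and y along the unit's.
- corner0 (a point): Blue dot on the cover's top, about over a clip, at x = -40, y = -88, z = 38 mm in the cover's frame. The legs go down outside the bay's end walls with about 1 mm play in y and 2 mm in x, and rest on the latches, cover origin about 39 mm above the bench; its weight does not engage the clips.
- corner1 (a point): Blue dot on the cover's top, about over a clip, at x = -40, y = 88, z = 38 mm in the cover's frame. Pressed straight down here with about 10 to 15 N, the corner travels about 9 mm and clicks. Fully home the cover's rim lies on the bay's walls: this dot is 68 mm above the bench, about 77 mm when not yet clicked.
- corner2 (a point): Blue dot on the cover's top, about over a clip, at x = 40, y = -88, z = 38 mm in the cover's frame. Works like the other corners. While one corner is pressed the opposite one may lift a little.
- corner3 (a point): Blue dot on the cover's top, about over a clip, at x = 40, y = 88, z = 38 mm in the cover's frame. Works like the other corners. Home, the cover's origin is 30 mm above the bench.
- pack0: Fresh battery pack, may be absent: green block with black ends, 80 mm (its x) by 34 mm (its y), 36 mm high, with a black grip tab on top in the middle, 22 mm (x) by 12 mm (y), from 36 to 52 mm above the origin. 0.22 kg. Origin: centre of its underside. It starts upright on the blue mat, and goes into a slot with its x along the unit's x, either way round.
- pack1: Fresh battery pack, may be absent: green block with black ends, 80 mm (its x) by 34 mm (its y), 36 mm high, with a black grip tab on top in the middle, 22 mm (x) by 12 mm (y), from 36 to 52 mm above the origin. 0.22 kg. Origin: centre of its underside. It starts upright on the blue mat, and goes into a slot with its x along the unit's x, either way round.
- pack2: Fresh battery pack, may be absent: green block with black ends, 80 mm (its x) by 34 mm (its y), 36 mm high, with a black grip tab on top in the middle, 22 mm (x) by 12 mm (y), from 36 to 52 mm above the origin. 0.22 kg. Origin: centre of its underside. It starts upright on the blue mat, and goes into a slot with its x along the unit's x, either way round.
- pack3: Fresh battery pack, may be absent: green block with black ends, 80 mm (its x) by 34 mm (its y), 36 mm high, with a black grip tab on top in the middle, 22 mm (x) by 12 mm (y), from 36 to 52 mm above the origin. 0.22 kg. Origin: centre of its underside. It starts upright on the blue mat, and goes into a slot with its x along the unit's x, either way round.
- screwdriver: Red screwdriver lying on the bench beyond the unit: bystander, leave it where it is.
- spool: Spool of yellow wire, 80 mm across: bystander, leave it where it is.
- meter: Yellow multimeter, 150 by 78 mm: bystander, leave it where it is.
- mug: Blue mug: bystander, leave it where it is.
- tape: Roll of blue tape, 90 mm across: bystander, leave it where it is.
- spray: Clear bottle, 160 mm high: bystander, leave it where it is.
- spent0: Spent battery pack, may be absent: red block with black ends, 80 mm (its x) by 34 mm (its y), 36 mm high, with a black grip tab on top in the middle, 22 mm (x) by 12 mm (y), from 36 to 52 mm above the origin. 0.22 kg. Origin: centre of its underside. It starts seated in slot 0 of the bay and belongs on the blue mat.
- spent1: Spent battery pack, may be absent: red block with black ends, 80 mm (its x) by 34 mm (its y), 36 mm high, with a black grip tab on top in the middle, 22 mm (x) by 12 mm (y), from 36 to 52 mm above the origin. 0.22 kg. Origin: centre of its underside. It starts seated in slot 1 of the bay and belongs on the blue mat.
- spent2: Spent battery pack, may be absent: red block with black ends, 80 mm (its x) by 34 mm (its y), 36 mm high, with a black grip tab on top in the middle, 22 mm (x) by 12 mm (y), from 36 to 52 mm above the origin. 0.22 kg. Origin: centre of its underside. It starts seated in slot 2 of the bay and belongs on the blue mat.
- spent3: Spent battery pack, may be absent: red block with black ends, 80 mm (its x) by 34 mm (its y), 36 mm high, with a black grip tab on top in the middle, 22 mm (x) by 12 mm (y), from 36 to 52 mm above the origin. 0.22 kg. Origin: centre of its underside. It starts seated in slot 3 of the bay and belongs on the blue mat.
- mat: Flat blue mat on the bench, 230 mm (its x) by 200 mm (its y), under 1 mm thick, fixed. Origin: its centre, on the bench. The fresh packs start on it; spent packs go on it wherever there is room, standing flat on their undersides.
Mind the look-alikes: they are no part of the job. What is shaped like the pack1 but orange is not meant. What is shaped like the cover but yellow is not meant.

How it is judged:
By the outcome, as a careful person would: the job done as asked, in the order asked, and still so for the second after the job is handed in, with the robot touching nothing.
Of pack0, pack1, pack2, pack3 only 2 to 4 are there at a start; the rules pass over those that are not, and their reading is None.
Of spent0, spent1, spent2, spent3 only 1 to 3 are there at a start; the rules pass over those that are not, and their reading is None.
At some moment in a run one of pack0, pack1, pack2, pack3, cover may be knocked a few centimetres aside while the robot is not near it.
Once in a run the grip may slacken for a moment while it holds something.
It also fails if it takes over 210 s, if anything falls off the work surface, if the arm or the gripper's body presses on something with over 40 N, if the wrist force passes 120 N, or if a joint passes its speed limit or range.

## Working session

There is one attempt and no reset: what is moved stays moved. The work goes in short steps, Python scripts to look and compute and a shell command to move; the robot and the scene stay as the last step left them, time stands still between calls to the robot, and variables do not carry over. Pictures are saved under pics/ and viewed, at most 14 in all, crops included, and the job is handed in when it is done.

```bash
ls; mkdir -p pics
python3 - <<'E'
from workcell import robot
import cv2
for n in("scene","top"):
    c=robot.capture(n); cv2.imwrite(f"pics/{n}0.png",c["frame"]); print(n,c["K"],c["rvec"],c["tvec"])
print(robot.sense(), robot.grasp_offset)
E
```

```text
pics
scene [[387.09058011   0.         274.92213184]
 [  0.         387.09058011 211.05015821]
 [  0.           0.           1.        ]] [ 2.36574796  0.66211644 -0.22018829] [-0.44261285 -0.13960389  1.20174315]
top [[459.27978543   0.         275.34179812]
 [  0.         459.27978543 212.74339103]
 [  0.           0.           1.        ]] [ 2.21526915 -2.16487665  0.09412115] [0.01943397 0.51976421 1.3042312 ]
{'time': 0.1, 'joints': array([ 1.58215497,  0.50175403, -0.42686317,  1.55136002,  0.22077831,
        1.13831726, -0.21034118]), 'qvel': array([-0.00055019, -0.00262133, -0.00025668, -0.0043816 , -0.00041187,
        0.00064293, -0.00052353]), 'effort': array([-1.06884239e-02, -5.70811951e+01, -5.83864957e+00, -2.81749928e+01,
        1.04386301e-02,  5.53914360e-03, -1.91813507e-05]), 'tool_pos': array([ 0.16180049, -0.62880633,  0.19106203]), 'ee_rot': array([-8.89775114e-04,  9.92078940e-01,  1.25612820e-01, -6.18017029e-05]), 'ft_force': array([-0.30196055, -0.11740582,  0.43169585]), 'moment': array([-0.00651958, -0.00966647, -0.02931455]), 'grasp_force': 0.0, 'grip_width': 1.0022558010076534} -0.0187
```

View pics/scene0.png

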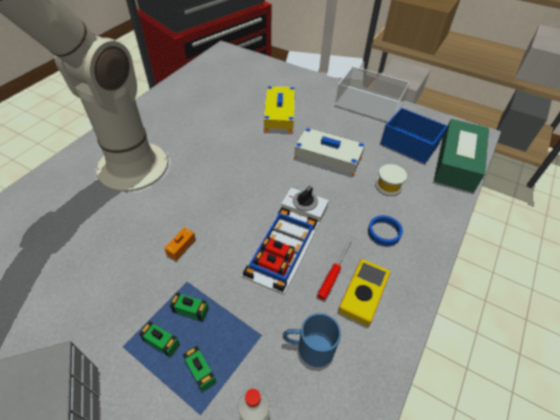

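View pics/top0.png

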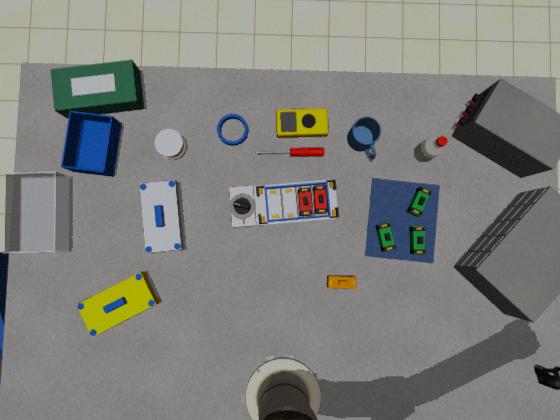

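The top view looks along +x up and +y left.
- **Unit:** dial at (242,205), with red packs at (305,201) and (321,200) in two of its four slots.
- **Mat:** around (403,220), with green packs at (421,202), (386,237) and (419,240).
- **Covers:** the white one is at (160,216). The yellow one at (118,303) is a look-alike.
- **Packs:** the orange block at (342,282) is a look-alike.

White and green match the descriptions, and I'll confirm that in an enlarged crop.

```bash
cat > h.py <<'E'
import numpy as np, cv2
from workcell import robot
def cap(n): return robot.capture(n)
def w(c,px,z):
    px=np.atleast_2d(np.float64(px)); R,_=cv2.Rodrigues(c["rvec"]); t=np.ravel(c["tvec"])
    u=cv2.undistortPoints(px[:,None],c["K"],None)[:,0]
    d=np.c_[u,np.ones(len(u))]@R; o=-R.T@t
    return o+d*((z-o[2])/d[:,2])[:,None]
def blobs(c,lo,hi,amin=20):
    m=cv2.inRange(cv2.cvtColor(c["frame"],cv2.COLOR_BGR2HSV),np.array(lo),np.array(hi))
    k,_=cv2.findContours(m,cv2.RETR_EXTERNAL,cv2.CHAIN_APPROX_NONE)
    return [x for x in k if cv2.contourArea(x)>=amin]
def tool():
    s=robot.sense(); q=s["ee_rot"]
    from scipy.spatial.transform import Rotation as Ro
    return s,Ro.from_quat(q[[1,2,3,0]])
def go(p,yaw=None):
    """print travel/rot fractions to reach p, tool down with tool-y (closing) at angle yaw (mod pi)"""
    from scipy.spatial.transform import Rotation as Ro
    s,R=tool(); v=R.inv().apply(np.array(p)-s["tool_pos"])
    print("TCP",s["tool_pos"].round(4),"travel",v.round(4))
    if yaw is None: return
    for k in (0,np.pi):
        # tool z = down, tool y=(cos,sin)
        y=np.array([np.cos(yaw+k),np.sin(yaw+k),0]); z=np.array([0,0,-1.]); x=np.cross(y,z)
        T=Ro.from_matrix(np.c_[x,y,z]); print(" rot",((R.inv()*T).as_rotvec()/(np.pi/2)).round(4))
E
python3 - <<'E'
from h import *
c=cap("top"); f=c["frame"]; np.save("/tmp/c.npy",f)
cv2.imwrite("pics/crop1.png",cv2.resize(f[165:295,130:440],None,fx=2.58,fy=2.58,interpolation=cv2.INTER_CUBIC))
for nm,lo,hi in(("green",(45,100,60),(75,255,255)),("blue",(100,150,90),(125,255,255)),("mat",(100,60,40),(125,255,110))):
    for k in blobs(c,lo,hi,4 if nm=="blue" else 20):
        r=cv2.minAreaRect(k); print(nm,np.round(r[0],1),np.round(r[1],1),round(r[2],1),w(c,r[0],.036 if nm=="green" else .055 if nm=="blue" else 0)[0].round(3))
s,R=tool(); print(R.as_matrix().round(3))
E
```

```text
green [418.5 240. ] [18. 11.] 90.0 [ 0.45  -0.377  0.036]
green [386.2 236.7] [19.2 11.8] 77.0 [ 0.457 -0.285  0.036]
green [420.1 200.8] [11.6 18.3] 26.6 [ 0.562 -0.382  0.036]
green [93.2 84.9] [40.8 82.6] 83.3 [0.875 0.566 0.036]
blue [ 92.8 332.2] [4.2 4.9] 45.0 [0.177 0.524 0.055]
blue [  1.5 333.5] [ 3. 39.] 0.0 [0.169 0.771 0.055]
blue [ 80.5 305.5] [5. 5.] 0.0 [0.249 0.561 0.055]
blue [151.  302.5] [4. 5.] 0.0 [0.261 0.368 0.055]
blue [113.8 305.1] [ 6.3 21. ] 63.4 [0.252 0.47  0.055]
blue [138.  276.5] [4.9 4.9] 45.0 [0.331 0.407 0.055]
blue [148.5 249. ] [4. 5.] 90.0 [0.407 0.382 0.055]
blue [177. 246.] [4. 4.] 90.0 [0.417 0.303 0.055]
blue [158.5 216. ] [20.5  6.7] 84.8 [0.5   0.358 0.055]
blue [142.8 186.3] [4.2 4.9] 45.0 [0.582 0.405 0.055]
blue [297.  201.4] [34.2 62.8] 85.0 [ 0.55  -0.028  0.055]
blue [171.1 183.3] [4.9 4.9] 26.6 [0.592 0.326 0.055]
blue [232.  128.5] [29. 30.] 90.0 [0.753 0.16  0.055]
blue [ 86.4 141.2] [43.2 58.2] 8.7 [0.706 0.569 0.055]
mat [402.3 220.1] [68.7 78.9] 5.3 [ 0.508 -0.341  0.   ]
mat [366.3 135.5] [34.7 35.5] 28.1 [ 0.757 -0.233  0.   ]
mat [229.8 122.5] [11.5 24.7] 70.8 [0.785 0.172 0.   ]
mat [ 92. 144.] [52.3 59.3] 8.6 [0.71  0.574 0.   ]
[[ 0.968  0.249 -0.   ]
 [ 0.249 -0.968  0.001]
 [ 0.    -0.001 -1.   ]]
```

View pics/crop1.png

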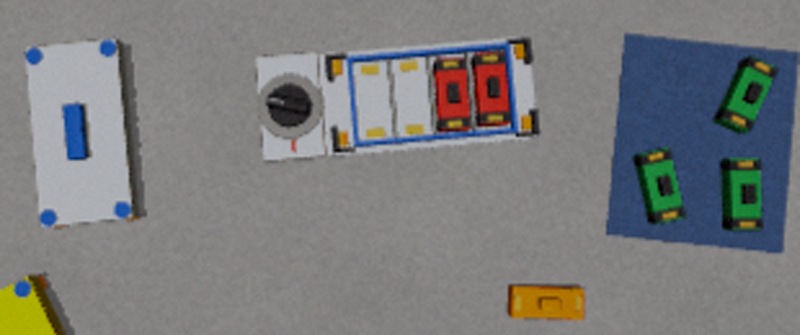

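The crop confirms the white cover at (75,130), the dial bar at (290,105), spent packs in slots 0 and 1 (right side), slots 2 and 3 empty, and three green packs on the mat. The yellow and orange items are decoys. Next I'll measure precisely on an upsampled image.

```bash
cat >> h.py <<'E'
S=6
def up(c):
    d=dict(c); d["frame"]=cv2.resize(c["frame"],None,fx=S,fy=S,interpolation=cv2.INTER_CUBIC); 
    K=c["K"].copy(); K[:2]*=S; K[:2,2]+=(S-1)/2; d["K"]=K; return d
def fit(c,k,z):
    """rect on plane z: centre, sizes (long,short) mm, yaw deg of long side"""
    p=w(c,k.reshape(-1,2),z)[:,:2].astype(np.float32)*1000
    r=cv2.minAreaRect(p); b=cv2.boxPoints(r); e=[b[1]-b[0],b[2]-b[1]]; e=max(e,key=np.linalg.norm)
    return np.round(r[0],1),np.round(sorted(r[1])[::-1],1),round(float(np.degrees(np.arctan2(e[1],e[0]))%180),1)
E
python3 - <<'E'
from h import *
c0=cap("top"); R,_=cv2.Rodrigues(c0["rvec"]); print("cam",-R.T@np.ravel(c0["tvec"]))
c=up(c0)
def roi(k): return k.reshape(-1,2).mean(0)/S
for k in blobs(c,(100,150,90),(125,255,255),300):
    x,y=roi(k)
    if 135<x<350 and 175<y<265:
        z=.03 if x>240 else .055 if cv2.contourArea(k)/S/S<40 else .075
        print("blue",roi(k).round(1),fit(c,k,z),"z",z, w(c,S*roi(k)[None],z)[0].round(4))
for nm,lo,hi in(("green",(45,100,40),(75,255,255)),("mat",(100,60,40),(125,255,110))):
  for k in blobs(c,lo,hi,2000):
    x,y=roi(k)
    if 365<x<445 and 170<y<270: print(nm,fit(c,k,.036 if nm=="green" else 0))
dk=[(nm,k) for nm,hi in(("dark",60),) for k in blobs(c,(0,0,0),(180,255,hi),300)]
for nm,k in dk:
    x,y=roi(k)
    if 230<x<440 and 180<y<265: print(nm,roi(k).round(1),fit(c,k,.074 if x<258 else .052))
E
```

```text
cam [0.42226982 0.0471087  1.33829014]
blue [148.6 249.5] (array([407.1, 382.4]), array([14.8, 14.5]), 46.9) z 0.055 [0.4072 0.3825 0.055 ]
blue [177.4 246.3] (array([418. , 303.3]), array([15.1, 14.6]), 46.7) z 0.055 [0.4179 0.3031 0.055 ]
blue [158.9 216.2] (array([499.2, 353. ]), array([58.3, 19. ]), 7.4) z 0.075 [0.4992 0.353  0.075 ]
blue [143.1 186.8] (array([582. , 405.3]), array([15.1, 14.7]), 137.2) z 0.055 [0.582  0.4053 0.055 ]
blue [297.8 201.7] (array([553.5, -30.6]), array([182.3, 100.7]), 96.5) z 0.03 [ 0.5529 -0.0307  0.03  ]
blue [171.7 183.7] (array([592.5, 325.7]), array([15.6, 14.9]), 57.7) z 0.055 [0.5926 0.3256 0.055 ]
green (array([ 450.5, -374.1]), array([56. , 39.6]), 1.0)
green (array([ 456.8, -282.5]), array([55.8, 39.4]), 12.6)
green (array([ 563.5, -379. ]), array([55.9, 40.3]), 155.5)
mat (array([ 508.2, -340.4]), array([231. , 201.3]), 175.2)
dark [392.8 246.9] (array([ 427.6, -297. ]), array([17.2, 11.6]), 101.7)
dark [420.1 240.3] (array([ 450.1, -375.4]), array([20.6, 15. ]), 180.0)
dark [387.5 237. ] (array([ 457.2, -283.3]), array([20.6, 14.6]), 14
[... 585 characters left out ...]
2 205.6] (array([532.5, 125. ]), array([44.6, 44.6]), 114.7)
dark [305.6 201.4] (array([552.5, -51.7]), array([20.4, 10.8]), 5.8)
dark [421.6 201. ] (array([ 560.6, -379.4]), array([23.9, 14.7]), 154.5)
dark [321. 199.] (array([559.7, -94.9]), array([20.9, 11.1]), 3.3)
dark [429.5 193.2] (array([ 583.8, -402.3]), array([11.2,  8.3]), 143.6)
dark [299.6 190.8] (array([581.7, -33.7]), array([11.5,  9.9]), 110.6)
dark [414.9 202.4] (array([ 559.8, -368.2]), array([84.2, 37.5]), 158.0)
dark [315.4 189.1] (array([589.2, -78.8]), array([18.4, 12.2]), 112.3)
dark [258.8 190. ] (array([580.7,  82.2]), array([30.9, 17.2]), 151.6)
dark [332.9 183.7] (array([ 604. , -128.8]), array([31.9, 17.9]), 38.3)
```

Run:
```python
from h import *
r=np.radians
go([.47,-.25,.2],r(-17.5)); go([.5345,.1258,.13],r(-17.5))
```

```text
TCP [ 0.1618 -0.6291  0.1914] travel [ 0.3929 -0.2903 -0.0083]
 rot [-7.000e-04 -4.000e-04 -6.452e-01]
 rot [-5.0000e-04  8.0000e-04  1.3548e+00]
TCP [ 0.1618 -0.6291  0.1914] travel [ 0.549  -0.6381  0.0622]
 rot [-7.000e-04 -4.000e-04 -6.452e-01]
 rot [-5.0000e-04  8.0000e-04  1.3548e+00]
```

```bash
python3 -m inch '[{"travel":[0.393,-0.29,-0.008],"rot":[0,0,-0.645],"claw":0},{"travel":[0.393,-0.29,-0.008],"rot":[0,0,-0.645],"claw":0},{"travel":[0.393,-0.29,-0.008],"rot":[0,0,-0.645],"claw":0},{"travel":[0.393,-0.29,-0.008],"rot":[0,0,-0.645],"claw":0},{"travel":[0.393,-0.29,-0.008],"rot":[0,0,-0.645],"claw":0},{"travel":[0.393,-0.29,-0.008],"rot":[0,0,-0.645],"claw":0},{"travel":[0.393,-0.29,-0.008],"rot":[0,0,-0.645],"claw":0},{"travel":[0.393,-0.29,-0.008],"rot":[0,0,-0.645],"claw":0},{"travel":[0.549,-0.638,0.062],"rot":[0,0,-0.645],"claw":0},{"travel":[0.549,-0.638,0.062],"rot":[0,0,-0.645],"claw":0},{"travel":[0.549,-0.638,0.062],"rot":[0,0,-0.645],"claw":0},{"travel":[0.549,-0.638,0.062],"rot":[0,0,-0.645],"claw":0}]' 40
python3 - <<'E'
from h import *
r=np.radians
go([.5345,.1258,.13],r(-17.5)); print(robot.sense()["joints"].round(2))
E
```

```text
time: 1.7
tool_pos: [0.512, -0.0068, 0.1547]
ee_rot: [0.0, 0.807, 0.591, 0.0]
ft_force: [1.2, -0.4, 0.7]
grip_width: 0.999
grasp_force: 0.0
TCP [ 0.512  -0.0068  0.1547] travel [ 0.1332 -0.0186  0.0246]
 rot [ 0.0004  0.0002 -0.0006]
 rot [ 3.0000e-04 -6.0000e-04  1.9994e+00]
[ 0.68  0.39 -0.87  1.92  0.36  0.99 -0.66]
```

```bash
python3 -m inch '[{"travel":[0.133,-0.019,0.025],"rot":[0,0,0],"claw":0},{"travel":[0.133,-0.019,0.025],"rot":[0,0,0],"claw":0},{"travel":[0.133,-0.019,0.025],"rot":[0,0,0],"claw":0},{"travel":[0.133,-0.019,0.025],"rot":[0,0,0],"claw":0},{"travel":[0.133,-0.019,0.07],"rot":[0,0,0],"claw":0},{"travel":[0.133,-0.019,0.107],"rot":[0,0,0],"claw":0},{"travel":[0.133,-0.019,0.107],"rot":[0,0,0],"claw":0},{"travel":[0.133,-0.019,0.107],"rot":[0,0,0],"claw":0}]'
python3 - <<'E'
from h import *
print(robot.sense()["joints"].round(2))
c=cap("top");d=cap("scene")
a=cv2.resize(c["frame"][150:260,190:310],None,fx=3.3,fy=3.3);b=cv2.resize(d["frame"][150:260,245:365],None,fx=3.3,fy=3.3)
cv2.imwrite("pics/d1.png",np.hstack([a,b]))
E
```

```text
time: 2.7
tool_pos: [0.5348, 0.123, 0.0491]
ee_rot: [0.0, 0.807, 0.59, 0.001]
ft_force: [0.6, 0.8, 1.4]
grip_width: 1.004
grasp_force: 0.0
[ 0.32  0.6  -0.77  1.91  0.55  0.85 -1.04]
```

View pics/d1.png

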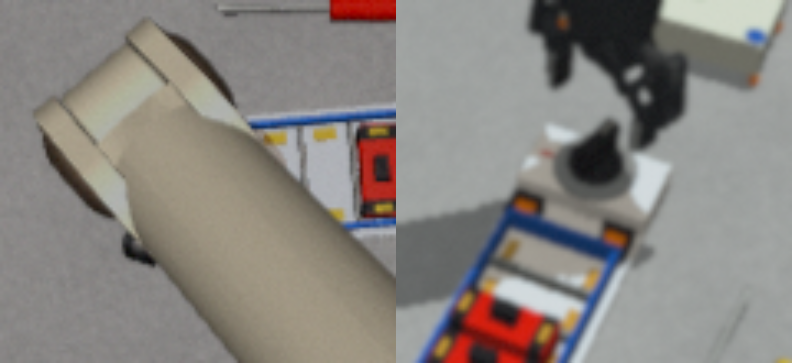

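Fingers straddle the bar as intended. Joint 7 has too little room for the turn, so I'll rotate half a turn clockwise while open, then grip.

```bash
python3 -m inch '[{"travel":[0,0,0],"rot":[0,0,1],"claw":0},{"travel":[0,0,0],"rot":[0,0,1],"claw":0},{"travel":[0,0,0],"rot":[0,0,1],"claw":0},{"travel":[0,0,0],"rot":[0,0,1],"claw":0},{"travel":[0,0,0],"rot":[0,0,1],"claw":0},{"travel":[0,0,0],"rot":[0,0,1],"claw":0},{"travel":[0,0,0],"rot":[0,0,1],"claw":0},{"travel":[0,0,0],"rot":[0,0,1],"claw":0},{"travel":[0,0,0],"rot":[0,0,1],"claw":0}]'
python3 -m inch '[{"travel":[0,0,0],"rot":[0,0,1],"claw":0},{"travel":[0,0,0],"rot":[0,0,1],"claw":0},{"travel":[0,0,0],"rot":[0,0,1],"claw":0},{"travel":[0,0,0],"rot":[0,0,1],"claw":0},{"travel":[0,0,0],"rot":[0,0,1],"claw":0},{"travel":[0,0,0],"rot":[0,0,1],"claw":0},{"travel":[0,0,0],"rot":[0,0,1],"claw":0},{"travel":[0,0,0],"rot":[0,0,1],"claw":0},{"travel":[0,0,0],"rot":[0,0,1],"claw":0},{"travel":[0,0,0],"rot":[0,0,1],"claw":0}]'
python3 -m inch '[{"travel":[0,0,0],"rot":[0,0,0],"claw":255},{"travel":[0,0,0],"rot":[0,0,0],"claw":255},{"travel":[0,0,0],"rot":[0,0,0],"claw":255},{"travel":[0,0,0],"rot":[0,0,0],"claw":255},{"travel":[0,0,0],"rot":[0,0,0],"claw":255},{"travel":[0,0,0],"rot":[0,0,0],"claw":255},{"travel":[0,0,0],"rot":[0,0,0],"claw":255}]' 30
python3 - <<'E'
from h import *
s=robot.sense();print(s["joints"].round(2),s["ft_force"],s["moment"]); go([.5345,.1258,.049],np.radians(-17.5))
E
```

```text
time: 3.92
tool_pos: [0.535, 0.1247, 0.0497]
ee_rot: [-0.001, 0.988, -0.154, 0.001]
ft_force: [-0.6, -0.3, 0.7]
grip_width: 0.999
grasp_force: 0.0
time: 5.18
tool_pos: [0.5219, 0.0992, 0.0311]
ee_rot: [0.007, -0.605, 0.796, 0.007]
ft_force: [-0.3, -0.7, -0.3]
grip_width: 0.997
grasp_force: 0.0
time: 6.05
tool_pos: [0.5251, 0.1008, 0.0359]
ee_rot: [0.013, -0.605, 0.796, 0.007]
ft_force: [0.3, 0.4, -0.9]
grip_width: -0.003
grasp_force: 0.0
[-1.16  1.31  1.56  2.01 -1.36  1.46 -2.57] [ 0.33977846  0.42128293 -0.85029744] [ 0.02868843  0.05078469 -0.00089261]
TCP [0.5251 0.1008 0.0359] travel [-0.027  -0.0024 -0.0124]
 rot [-0.0278 -0.0041 -1.9786]
 rot [-0.0026  0.0179  0.0212]
```

The rotation sense of joint 7 was the other way, so the arm ran into its range limit. Nothing was hit, since forces stayed near 0. I'll lift clear, turn back, and look.

```bash
python3 -m inch '[{"travel":[0,0,-0.05],"rot":[0,0,0],"claw":255},{"travel":[0,0,-0.1],"rot":[0,0,0],"claw":255},{"travel":[0,0,-0.12],"rot":[0,0,0],"claw":255},{"travel":[0,0,-0.12],"rot":[0,0,-1],"claw":0},{"travel":[0,0,-0.12],"rot":[0,0,-1],"claw":0},{"travel":[0,0,-0.12],"rot":[0,0,-1],"claw":0},{"travel":[0,0,-0.12],"rot":[0,0,-1],"claw":0},{"travel":[0,0,-0.12],"rot":[0,0,-1],"claw":0},{"travel":[0,0,-0.12],"rot":[0,0,-1],"claw":0},{"travel":[0,0,-0.12],"rot":[0,0,-1],"claw":0},{"travel":[0,0,-0.12],"rot":[0,0,-1],"claw":0},{"travel":[0,0,-0.12],"rot":[0,0,-1],"claw":0}]'
python3 - <<'E'
from h import *
s=robot.sense();print(s["joints"].round(2)); go([.5345,.1258,.15],np.radians(-17.5))
d=cap("scene")
cv2.imwrite("pics/d2.png",cv2.resize(d["frame"][110:260,225:375],None,fx=4,fy=4))
E
```

```text
time: 7.55
tool_pos: [0.5235, 0.0978, 0.156]
ee_rot: [-0.014, 0.991, -0.136, 0.004]
ft_force: [-0.4, -0.3, -0.3]
grip_width: 1.0
grasp_force: 0.0
[-1.18  0.69  1.35  1.94 -0.78  1.16 -1.36]
TCP [0.5235 0.0978 0.156 ] travel [ 0.003  -0.0297  0.0068]
 rot [-0.0125 -0.0164 -0.9789]
 rot [-0.0166  0.0127  1.021 ]
```

View pics/d2.png

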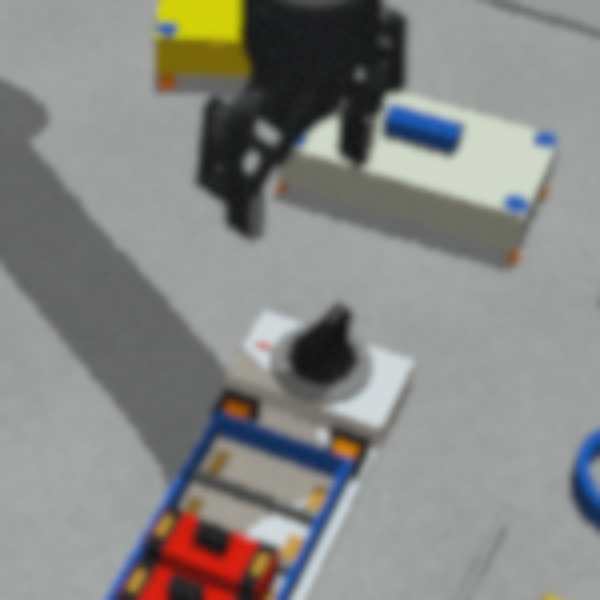

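The dial is undisturbed, with its bar still near the unit's y. I'll turn back ccw and position above it.

```bash
python3 -m inch '[{"travel":[0.003,-0.03,0.007],"rot":[-0.0125,-0.0164,-0.979],"claw":0},{"travel":[0.003,-0.03,0.007],"rot":[-0.0125,-0.0164,-0.979],"claw":0},{"travel":[0.003,-0.03,0.007],"rot":[-0.0125,-0.0164,-0.979],"claw":0},{"travel":[0.003,-0.03,0.007],"rot":[-0.0125,-0.0164,-0.979],"claw":0},{"travel":[0.003,-0.03,0.007],"rot":[-0.0125,-0.0164,-0.979],"claw":0},{"travel":[0.003,-0.03,0.007],"rot":[-0.0125,-0.0164,-0.979],"claw":0},{"travel":[0.003,-0.03,0.007],"rot":[-0.0125,-0.0164,-0.979],"claw":0},{"travel":[0.003,-0.03,0.007],"rot":[-0.0125,-0.0164,-0.979],"claw":0},{"travel":[0.003,-0.03,0.007],"rot":[-0.0125,-0.0164,-0.979],"claw":0},{"travel":[0.003,-0.03,0.007],"rot":[-0.0125,-0.0164,-0.979],"claw":0}]'
python3 - <<'E'
from h import *
s=robot.sense();print(s["joints"].round(2)); go([.535,.1260,.048],np.radians(-17.5))
E
```

```text
time: 8.85
tool_pos: [0.5346, 0.1257, 0.1496]
ee_rot: [0.0, 0.808, 0.59, -0.0]
ft_force: [0.9, -0.7, -0.8]
grip_width: 0.999
grasp_force: 0.0
[-1.03  0.5   0.98  1.88 -0.48  1.02 -0.15]
TCP [0.5346 0.1257 0.1496] travel [0.0005 0.0003 0.1015]
 rot [-0.0001  0.0006 -0.0026]
 rot [1.0000e-03 1.0000e-04 1.9974e+00]
```

Joint 7 is at -0.15 with plenty of room. Descend and grip gently.

```bash
python3 -m inch '[{"travel":[0,0,0.06],"rot":[0,0,0],"claw":0},{"travel":[0,0,0.101],"rot":[0,0,0],"claw":0},{"travel":[0,0,0.101],"rot":[0,0,0],"claw":120},{"travel":[0,0,0.101],"rot":[0,0,0],"claw":255},{"travel":[0,0,0.101],"rot":[0,0,0],"claw":255},{"travel":[0,0,0.101],"rot":[0,0,0],"claw":255},{"travel":[0,0,0.101],"rot":[0,0,0],"claw":255},{"travel":[0,0,0.101],"rot":[0,0,0],"claw":255}]' 30
python3 - <<'E'
from h import *
s=robot.sense();print(s["joints"].round(2),s["ft_force"],s["moment"]); go([.535,.1260,.048],np.radians(-17.5))
E
```

```text
time: 9.85
tool_pos: [0.5348, 0.1261, 0.0491]
ee_rot: [0.0, 0.806, 0.591, 0.0]
ft_force: [0.6, 0.5, 0.2]
grip_width: 0.003
grasp_force: 0.0
[-0.92  0.63  0.84  1.95 -0.63  0.85 -0.04] [0.62596973 0.53925803 0.19306353] [0.02465373 0.03884556 0.04066686]
TCP [0.5348 0.1261 0.0491] travel [-0.0001  0.0002  0.0011]
 rot [0.0003 0.0001 0.0003]
 rot [-2.0000e-04  5.0000e-04 -1.9997e+00]
```

Run:
```python
from h import *
d=cap("scene")
R,_=cv2.Rodrigues(d["rvec"])
def pr(p): return cv2.projectPoints(np.float64([p]),d["rvec"],d["tvec"],d["K"],None)[0].ravel().round(1)
for p in ([.5348,.1261,.068],[.5348,.1261,.049],[.5356,.1264,.030]): print(pr(p))
cv2.imwrite("pics/d3.png",cv2.resize(d["frame"][150:250,255:355],None,fx=6,fy=6))
```

```text
[305.1 192.5]
[304.6 197.2]
[304.4 201.8]
```

View pics/d3.png

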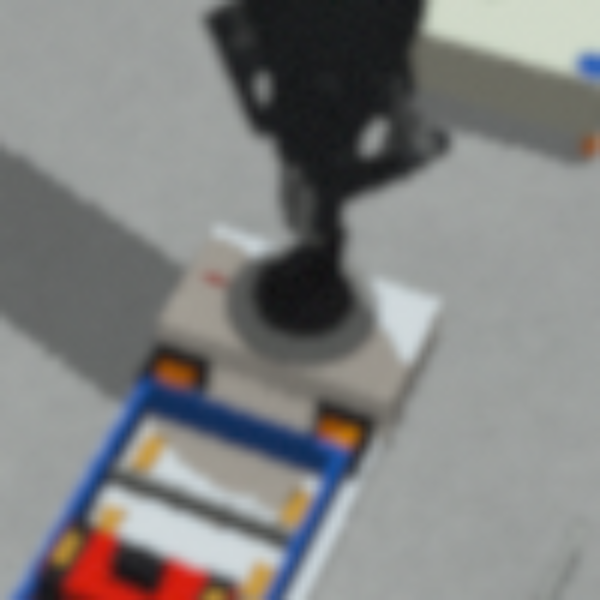

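Run:
```python
from h import *
a=cv2.imread("pics/top0.png")[185:227,222:264];b=cv2.imread("pics/scene0.png")[177:219,285:327]
cv2.imwrite("pics/d4.png",np.hstack([cv2.resize(x,None,fx=9.5,fy=9.5,interpolation=cv2.INTER_CUBIC) for x in(a,b)]))
d=cap("scene")
for px in ([310,187.5],[306,193],[303,199]): print(w(d,px,.074)[0].round(3))
def pr(p): return cv2.projectPoints(np.float64([p]),d["rvec"],d["tvec"],d["K"],None)[0].ravel().round(1)
t=np.radians(72.5)
for s in(-.023,.023): print("bar end",pr([.5356+s*np.cos(t),.1264+s*np.sin(t),.074]))
```

```text
[0.54  0.144 0.074]
[0.54  0.121 0.074]
[0.543 0.097 0.074]
bar end [299.5 195.2]
bar end [311.7 187. ]
```

View pics/d4.png

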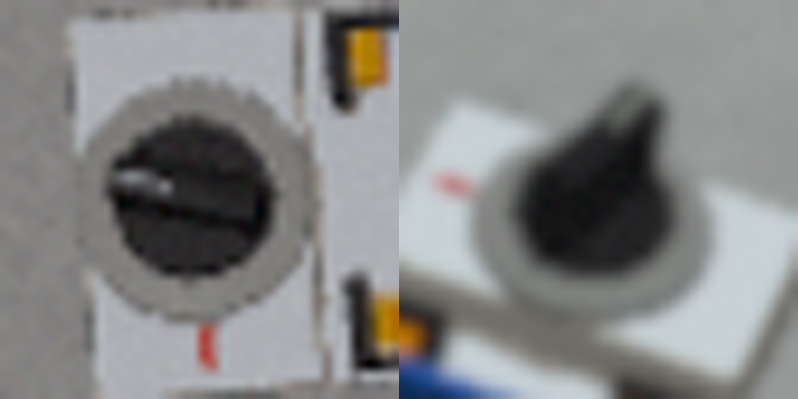

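Run:
```python
from h import *
d=cap("scene")
def pr(p): return cv2.projectPoints(np.float64([p]),d["rvec"],d["tvec"],d["K"],None)[0].ravel().round(1)
for z in(.049,.062,.085,.1):
  print(z,[pr([.5348+s*.045*.953,.123-s*.045*.3,z]) for s in(-1,1)])
# unoccluded comparison at d2 pose: TCP .5235 .0978 .156 , yaw
q=np.array([-0.014,.991,-.136,.004]); from scipy.spatial.transform import Rotation as Ro
y=Ro.from_quat(q[[1,2,3,0]]).as_matrix()[:,1]
for z in(.156,.169): print("d2",z,[pr(np.array([.5235,.0978,z])+s*.045*y) for s in(-1,1)])
m=d["frame"].astype(int); 
print(m[180:204,296:320].mean(2).astype(int))
```

```text
0.049 [array([292.9, 188.9]), array([315.8, 207.4])]
0.062 [array([293.1, 185.7]), array([316.3, 204.2])]
0.085 [array([293.5, 179.8]), array([317.1, 198.4])]
0.1 [array([293.8, 175.9]), array([317.7, 194.6])]
d2 0.156 [array([310.8, 165.2]), array([285.6, 183.1])]
d2 0.169 [array([311.3, 161.5]), array([285.8, 179.4])]
[[156 156 157 157 150 118  80  68  60  49  41  34  26  25  28  27  27  26
   28  28  35  42  58  80]
 [157 158 158 157 150 118  78  64  58  61  55  44  28  27  27  29  30  30
   39  50  64  82 105 124]
 [159 159 159 157 147 117  79  63  61  70  66  50  32  27  25  32  40  59
   77  92 110 125 141 152]
 [159 159 160 159 150 118  83  62  61  71  69  51  34  29  28  39  72 101
  120 133 144 153 157 161]
 [159 159 158 157 152 124  89  64  62  72  67  49  32  27  32  57 103 137
  149 153 157 159 160 162]
 [157 157 157 157 152 131  98  69  66  73  64  44  29  30  30  68 120 149
  158 159 160 161 160 162]
 [154 155 155 155 153 136 103  72  68  73  62  43  30  32  34  68 121 151
  158 159 159 162 160 158]
 [154 153 154 155 154 143 116  84  71  75  62  42  28  30  32  62 109 1
[... 946 characters left out ...]
57  35  25  22  21  19  23  18  21  20  14  20  22  22  27  44  80
  114 135 155 185 199 198]
 [ 74  54  33  25  21  24  23  20  23  17  16  21  22  25  25  26  37  65
  101 127 147 177 201 210]
 [ 72  51  32  21  23  21  21  21  20  20  17  24  25  26  24  25  28  51
   85 116 137 163 194 212]
 [ 76  57  33  23  18  18  19  27  19  22  26  19  24  27  26  22  27  45
   77 105 127 153 190 212]
 [ 82  66  43  25  16  22  24  19  24  19  22  24  26  26  26  25  33  55
   76  93 112 146 188 211]
 [ 83  72  52  34  24  21  22  25  23  25  25  27  27  27  24  30  45  66
   80  87  98 137 184 209]
 [ 85  80  65  47  32  25  22  28  25  25  27  24  26  28  30  42  61  75
   84  88  94 126 179 208]]
```

The fingers closed on nothing, and their tips look about 3 to 4 cm higher in the picture than the reported TCP. I'll check the height on bare bench before trusting it.

Run:
```python
from h import *
go([.535,.126,.13]); go([.46,.15,.13]); go([.46,.15,.005])
```

```text
TCP [0.5347 0.1259 0.0488] travel [ 0.0001  0.0003 -0.0812]
TCP [0.5347 0.1259 0.0488] travel [ 0.0005 -0.0785 -0.0813]
TCP [0.5347 0.1259 0.0488] travel [ 0.0006 -0.0785  0.0437]
```

```bash
python3 -m inch '[{"travel":[0,0,-0.05],"rot":[0,0,0],"claw":255},{"travel":[0,0,-0.08],"rot":[0,0,0],"claw":255},{"travel":[0,-0.05,-0.08],"rot":[0,0,0],"claw":255},{"travel":[0,-0.078,-0.07],"rot":[0,0,0],"claw":255},{"travel":[0,-0.078,-0.03],"rot":[0,0,0],"claw":255},{"travel":[0,-0.078,0.01],"rot":[0,0,0],"claw":255},{"travel":[0,-0.078,0.025],"rot":[0,0,0],"claw":255},{"travel":[0,-0.078,0.03],"rot":[0,0,0],"claw":255},{"travel":[0,-0.078,0.035],"rot":[0,0,0],"claw":255},{"travel":[0,-0.078,0.039],"rot":[0,0,0],"claw":255},{"travel":[0,-0.078,0.041],"rot":[0,0,0],"claw":255},{"travel":[0,-0.078,0.041],"rot":[0,0,0],"claw":255}]'
python3 - <<'E'
from h import *
s=robot.sense(); d=cap("scene")
def pr(p): return cv2.projectPoints(np.float64([p]),d["rvec"],d["tvec"],d["K"],None)[0].ravel()
p=s["tool_pos"]; print(p,pr(p))
f=cv2.resize(d["frame"][130:230,220:320],None,fx=6,fy=6)
for z,col in((0,(0,0,255)),(.02,(0,255,0)),(.04,(255,0,0))):
    u=(pr(p+[0,0,z])-[220,130])*6+2.5; cv2.circle(f,tuple(int(v) for v in u),4,col,1)
cv2.imwrite("pics/d5.png",f)
E
```

```text
time: 11.5
tool_pos: [0.4605, 0.1494, 0.0079]
ee_rot: [0.0, 0.806, 0.591, -0.0]
ft_force: [-0.3, -0.0, -0.6]
grip_width: -0.001
grasp_force: 0.0
[0.46047498 0.14944432 0.00790531] [284.91783706 191.63764528]
```

View pics/d5.png

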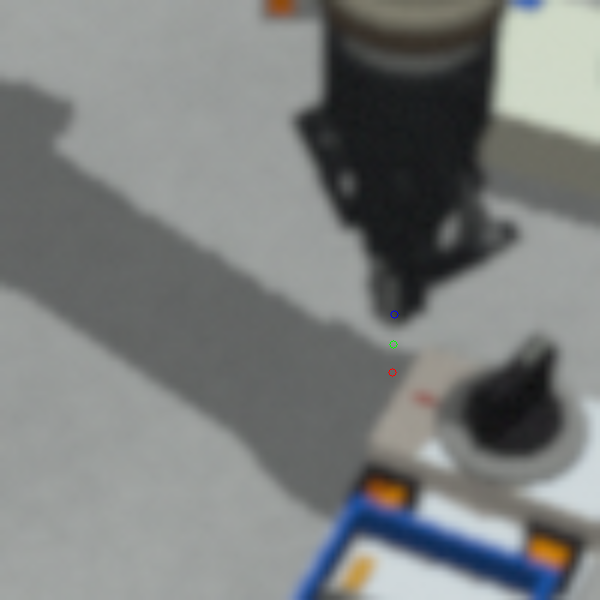

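The tip appears about 38 mm above the reported TCP, or shifted sideways. I'll feel for the bench in small steps.

```bash
python3 -m inch '[{"travel":[0,0,0.005],"rot":[0,0,0],"claw":255},{"travel":[0,0,0.009],"rot":[0,0,0],"claw":255},{"travel":[0,0,0.009],"rot":[0,0,0],"claw":255}]' | egrep 'pos|ft'
```

```text
tool_pos: [0.46, 0.1491, -0.0017]
ft_force: [-0.5, 0.3, -0.2]
```

```bash
python3 -m inch '[{"travel":[0,0,0.003],"rot":[0,0,0],"claw":255},{"travel":[0,0,0.003],"rot":[0,0,0],"claw":255}]' | egrep 'pos|ft'
```

```text
tool_pos: [0.4602, 0.1492, -0.0045]
ft_force: [-0.1, -0.9, 0.0]
```

```bash
python3 -m inch '[{"travel":[0,0,0.005],"rot":[0,0,0],"claw":255},{"travel":[0,0,0.01],"rot":[0,0,0],"claw":255},{"travel":[0,0,0.015],"rot":[0,0,0],"claw":255},{"travel":[0,0,0.015],"rot":[0,0,0],"claw":255}]' | egrep 'pos|ft'
```

```text
tool_pos: [0.4597, 0.1491, -0.0198]
ft_force: [-1.0, 0.1, -0.5]
```

```bash
python3 -m inch '[{"travel":[0,0,0.005],"rot":[0,0,0],"claw":255},{"travel":[0,0,0.005],"rot":[0,0,0],"claw":255}]' | egrep 'pos|ft'; python3 -m inch '[{"travel":[0,0,0.003],"rot":[0,0,0],"claw":255},{"travel":[0,0,0.003],"rot":[0,0,0],"claw":255}]' | egrep 'pos|ft'
```

```text
tool_pos: [0.4593, 0.1491, -0.0248]
ft_force: [-1.8, -0.5, -0.5]
tool_pos: [0.4593, 0.1491, -0.0276]
ft_force: [-5.4, -0.2, 1.5]
```

```bash
python3 -m inch '[{"travel":[0,0,0.003],"rot":[0,0,0],"claw":255},{"travel":[0,0,0.003],"rot":[0,0,0],"claw":255}]' | egrep 'pos|ft'; python3 -m inch '[{"travel":[0,0,0.003],"rot":[0,0,0],"claw":255},{"travel":[0,0,0.003],"rot":[0,0,0],"claw":255}]' | egrep 'pos|ft'
```

```text
tool_pos: [0.4592, 0.1491, -0.0306]
ft_force: [-5.0, -0.0, 0.8]
tool_pos: [0.4591, 0.149, -0.0336]
ft_force: [-6.4, -1.1, 1.6]
```

The finger is grazing the panel's side, with Fx about -6 N. I'll back up, shift 3 cm toward the robot, and feel again.

```bash
python3 -m inch '[{"travel":[0,-0.005,-0.02],"rot":[0,0,0],"claw":255},{"travel":[0,-0.03,-0.02],"rot":[0,0,0],"claw":255},{"travel":[0,-0.03,-0.01],"rot":[0,0,0],"claw":255},{"travel":[0,-0.03,-0.003],"rot":[0,0,0],"claw":255},{"travel":[0,-0.03,-0.001],"rot":[0,0,0],"claw":255}]' | egrep 'pos|ft'; python3 -m inch '[{"travel":[0,0,0.003],"rot":[0,0,0],"claw":255},{"travel":[0,0,0.003],"rot":[0,0,0],"claw":255}]' | egrep 'pos|ft'
```

```text
tool_pos: [0.4326, 0.1577, -0.0329]
ft_force: [-0.2, -0.2, -0.1]
tool_pos: [0.432, 0.1579, -0.0355]
ft_force: [0.3, -0.3, 0.1]
```

```bash
python3 -m inch '[{"travel":[0,0,0.003],"rot":[0,0,0],"claw":255},{"travel":[0,0,0.003],"rot":[0,0,0],"claw":255}]' | egrep 'pos|ft'
```

```text
tool_pos: [0.4317, 0.1583, -0.0384]
ft_force: [0.6, -0.3, 0.4]
```

```bash
python3 -m inch '[{"travel":[0,0,0.002],"rot":[0,0,0],"claw":255},{"travel":[0,0,0.002],"rot":[0,0,0],"claw":255}]' | egrep 'pos|ft'
```

```text
tool_pos: [0.4319, 0.1584, -0.0392]
ft_force: [-3.6, -1.6, 16.8]
```

```bash
python3 -m inch '[{"travel":[0,0,0.002],"rot":[0,0,0],"claw":255},{"travel":[0,0,0.002],"rot":[0,0,0],"claw":255}]' | egrep 'pos|ft'
python3 - <<'E'
from h import *
s=robot.sense(); d=cap("scene")
def pr(p): return cv2.projectPoints(np.float64([p]),d["rvec"],d["tvec"],d["K"],None)[0].ravel()
p=s["tool_pos"]; print(p,pr(p))
f=cv2.resize(d["frame"][130:230,220:320],None,fx=6,fy=6)
for q,col in((p*[1,1,0],(0,0,255)),):
    u=(pr(q)-[220,130])*6+2.5; cv2.circle(f,tuple(int(v) for v in u),4,col,1)
cv2.imwrite("pics/d6.png",f)
E
```

```text
tool_pos: [0.4319, 0.1585, -0.0394]
ft_force: [-11.2, -3.3, 48.1]
[ 0.43193889  0.15854966 -0.03941887] [277.77330763 196.71016754]
```

View pics/d6.png

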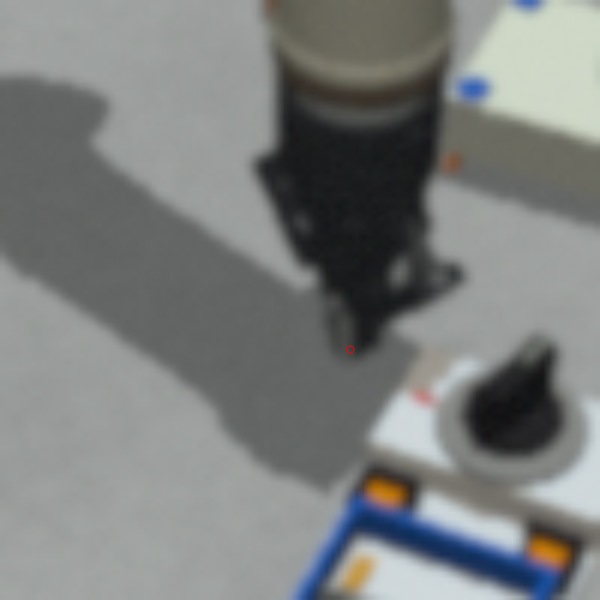

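Contact came at a reported z of -0.039, with xy aligned at pixel (278,188). So the true tip height is the reported z plus 39 mm. I'll fold this into the helper and go back to the dial.

```bash
sed -i 's/s,R=tool(); v=R.inv().apply(np.array(p)-s\["tool_pos"\])/s,R=tool(); s["tool_pos"]=s["tool_pos"]+[0,0,.039]; v=R.inv().apply(np.array(p)-s["tool_pos"])/' h.py
python3 -m inch '[{"travel":[0,0,-0.05],"rot":[0,0,0],"claw":255},{"travel":[0,0,-0.1],"rot":[0,0,0],"claw":255},{"travel":[0,0,-0.13],"rot":[0,0,0],"claw":100},{"travel":[0,0,-0.13],"rot":[0,0,0],"claw":0}]' | egrep 'pos|ft'
python3 - <<'E'
from h import *
go([.5345,.1258,.12],np.radians(-15)); print(robot.sense()["joints"].round(2))
E
```

```text
tool_pos: [0.4333, 0.1595, 0.0896]
ft_force: [-0.6, 0.4, -1.2]
TCP [0.4333 0.1595 0.1286] travel [-0.0019  0.1066  0.0088]
 rot [ 0.0018 -0.0021 -0.0271]
 rot [-0.0033 -0.0027  1.9729]
[-1.23  0.43  0.99  2.14 -0.51  0.82 -0.23]
```

```bash
python3 -m inch '[{"travel":[0,0.06,0],"rot":[0,0,-0.027],"claw":0},{"travel":[-0.002,0.107,0.009],"rot":[0,0,-0.027],"claw":0},{"travel":[-0.002,0.107,0.009],"rot":[0,0,-0.027],"claw":0},{"travel":[-0.002,0.107,0.05],"rot":[0,0,-0.027],"claw":0},{"travel":[-0.002,0.107,0.079],"rot":[0,0,-0.027],"claw":100},{"travel":[-0.002,0.107,0.079],"rot":[0,0,-0.027],"claw":200},{"travel":[-0.002,0.107,0.079],"rot":[0,0,-0.027],"claw":255},{"travel":[-0.002,0.107,0.079],"rot":[0,0,-0.027],"claw":255},{"travel":[-0.002,0.107,0.079],"rot":[0,0,-0.027],"claw":255},{"travel":[-0.002,0.107,0.079],"rot":[0,0,-0.027],"claw":255}]' 30
python3 - <<'E'
from h import *
s=robot.sense(); print(s["joints"].round(2),s["ft_force"].round(1),s["moment"].round(2)); go([.5345,.1258,.048],np.radians(-15))
E
```

```text
time: 17.1
tool_pos: [0.534, 0.1248, 0.01]
ee_rot: [0.0, 0.794, 0.609, 0.001]
ft_force: [-1.7, 0.2, 6.7]
grip_width: 0.16
grasp_force: 36.8
[-0.87  0.68  0.78  1.97 -0.69  0.78  0.05] [-1.7  0.2  6.7] [0.02 0.31 0.05]
TCP [0.534  0.1248 0.049 ] travel [0.0011 0.0002 0.001 ]
 rot [ 0.0009 -0.0006 -0.0004]
 rot [-9.0000e-04 -1.4000e-03  1.9996e+00]
```

```bash
python3 -m inch '[{"travel":[0,0,0],"rot":[0,0,-1],"claw":255},{"travel":[0,0,0],"rot":[0,0,-1],"claw":255},{"travel":[0,0,0],"rot":[0,0,-1],"claw":255},{"travel":[0,0,0],"rot":[0,0,-1],"claw":255},{"travel":[0,0,0],"rot":[0,0,-1],"claw":255},{"travel":[0,0,0],"rot":[0,0,-1],"claw":255},{"travel":[0,0,0],"rot":[0,0,-1],"claw":255},{"travel":[0,0,0],"rot":[0,0,-1],"claw":255},{"travel":[0,0,0],"rot":[0,0,-1],"claw":255},{"travel":[0,0,0],"rot":[0,0,-1],"claw":255}]'
python3 - <<'E'
from h import *
s=robot.sense(); print(s["joints"].round(2),s["ft_force"].round(1),s["moment"].round(2)); go([.535,.1258,.048],np.radians(96.5))
E
```

```text
time: 18.35
tool_pos: [0.539, 0.1277, 0.0101]
ee_rot: [0.005, 0.13, 0.992, 0.002]
ft_force: [10.1, 6.8, -10.4]
grip_width: 0.157
grasp_force: 34.3
[-0.59  0.57  0.39  1.95 -0.34  0.67  1.32] [ 10.1   6.8 -10.4] [ 1.5  -2.2   0.06]
TCP [0.539  0.1277 0.0491] travel [ 0.0034 -0.0029  0.0011]
 rot [ 0.0024  0.0068 -0.238 ]
 rot [ 0.0095 -0.0034  1.762 ]
```

```bash
python3 -m inch '[{"travel":[-0.002,0.003,0],"rot":[0,0,-0.08],"claw":255},{"travel":[-0.002,0.005,0],"rot":[0,0,-0.15],"claw":255},{"travel":[-0.002,0.005,0],"rot":[0,0,-0.2],"claw":255},{"travel":[-0.002,0.005,0],"rot":[0,0,-0.22],"claw":255},{"travel":[-0.002,0.005,0],"rot":[0,0,-0.22],"claw":255}]'
python3 - <<'E'
from h import *
s=robot.sense(); print(s["joints"].round(2),s["ft_force"].round(1),s["moment"].round(2)); go([.535,.1258,.048],np.radians(96.5))
E
```

```text
time: 18.98
tool_pos: [0.539, 0.129, 0.01]
ee_rot: [0.002, -0.041, 0.999, 0.0]
ft_force: [5.8, -0.2, 4.2]
grip_width: 0.156
grasp_force: 35.3
[-0.53  0.56  0.31  1.94 -0.26  0.67  1.59] [ 5.8 -0.2  4.2] [ 0.21 -1.09  0.01]
TCP [0.539 0.129 0.049] travel [ 0.0043 -0.0029  0.001 ]
 rot [-0.0001  0.003  -0.02  ]
 rot [4.70e-03 1.00e-04 1.98e+00]
```

```bash
python3 -m inch '[{"travel":[0.003,0,0],"rot":[0,0,-0.02],"claw":255},{"travel":[0.003,0,0],"rot":[0,0,-0.04],"claw":255},{"travel":[0.003,0,0],"rot":[0,0,-0.04],"claw":255}]' >/dev/null
cat > st.py <<'E'
from h import *
s,R=tool(); y=R.as_matrix()[:,1]; print(s["time"],s["tool_pos"].round(4),"yaw_y",np.degrees(np.arctan2(y[1],y[0])).round(2),"F",s["ft_force"].round(1),"M",s["moment"].round(2),"w",round(s["grip_width"],3),round(s["grasp_force"],1),"j7",s["joints"][[2,6]].round(2))
E
python3 st.py
python3 -m inch '[{"travel":[0,0,0],"rot":[0,0,-0.03],"claw":255},{"travel":[0,0,0],"rot":[0,0,-0.06],"claw":255},{"travel":[0,0,0],"rot":[0,0,-0.06],"claw":255}]' >/dev/null; python3 st.py
```

```text
19.35 [0.5389 0.1292 0.0101] yaw_y 98.13 F [12.4  2.1 -2.5] M [ 0.55 -2.47 -0.75] w 0.156 41.3 j7 [0.29 1.64]
19.725 [0.5384 0.1291 0.0103] yaw_y 103.32 F [10.4  3.4 -0.6] M [ 0.71 -2.03 -1.94] w 0.152 90.0 j7 [0.27 1.72]
```

The dial is at its end stop: Mz rose to 1.9 N m and yaw reached about 97°. Open and lift.

```bash
python3 -m inch '[{"travel":[0,0,0],"rot":[0,0,0],"claw":0},{"travel":[0,0,0],"rot":[0,0,0],"claw":0},{"travel":[0,0,0],"rot":[0,0,0],"claw":0},{"travel":[0,0,-0.05],"rot":[0,0,0],"claw":0},{"travel":[0,0,-0.09],"rot":[0,0,0],"claw":60},{"travel":[0,0,-0.09],"rot":[0,0,0],"claw":135},{"travel":[0,0,-0.09],"rot":[0,0,0],"claw":135},{"travel":[0,0,-0.09],"rot":[0,0,0],"claw":135}]' >/dev/null; python3 st.py
python3 - <<'E'
from h import *
go([.560,-.0955,.13],np.radians(96.5))
E
```

```text
20.725 [0.532  0.1281 0.0974] yaw_y 103.76 F [ 0.5  1.  -0.5] M [ 0.05  0.06 -0.02] w 0.47 0.0 j7 [0.31 1.67]
TCP [0.532  0.1281 0.1364] travel [ 0.026  -0.2239  0.0066]
 rot [-0.0007 -0.0019  0.0807]
 rot [ 2.8000e-03 -1.1000e-03 -1.9193e+00]
```

```bash
python3 -m inch '[{"travel":[0.013,-0.11,0.006],"rot":[0,0,0.081],"claw":135},{"travel":[0.026,-0.17,0.006],"rot":[0,0,0.081],"claw":135},{"travel":[0.026,-0.224,0.006],"rot":[0,0,0.081],"claw":135},{"travel":[0.026,-0.224,0.006],"rot":[0,0,0.081],"claw":135},{"travel":[0.026,-0.224,0.006],"rot":[0,0,0.081],"claw":135},{"travel":[0.026,-0.224,0.006],"rot":[0,0,0.081],"claw":135}]' >/dev/null; python3 st.py
python3 - <<'E'
from h import *
go([.560,-.0955,.0465],np.radians(96.5))
a=cap("top")["frame"][165:247,222:346];b=cap("scene")["frame"][160:300,230:370]
cv2.imwrite("pics/e1.png",np.hstack([cv2.resize(a,(484,320),interpolation=cv2.INTER_CUBIC),cv2.resize(b,(316,320))]))
E
```

```text
21.475 [ 0.5605 -0.0945  0.0917] yaw_y 96.47 F [0.  0.1 0.1] M [0.01 0.07 0.01] w 0.47 0.0 j7 [0.39 2.  ]
TCP [ 0.5605 -0.0945  0.1307] travel [ 0.0004 -0.001   0.0842]
 rot [ 0.0002 -0.0015 -0.0003]
 rot [-2.3000e-03 -3.0000e-04  1.9997e+00]
```

View pics/e1.png

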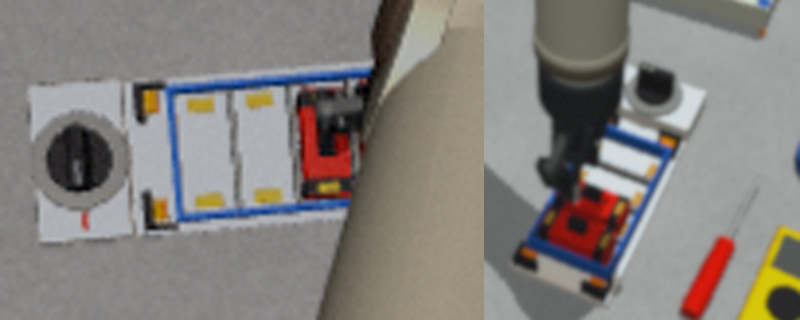

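The dial bar now lies along the unit's x, pointing at the red off mark at crop (85,220), and the hand is over the slot 0 pack. Descend and grip the tab.

```bash
python3 -m inch '[{"travel":[0,-0.001,0.05],"rot":[0,0,0],"claw":135},{"travel":[0,-0.001,0.075],"rot":[0,0,0],"claw":135},{"travel":[0,-0.001,0.084],"rot":[0,0,0],"claw":135},{"travel":[0,-0.001,0.084],"rot":[0,0,0],"claw":200},{"travel":[0,-0.001,0.084],"rot":[0,0,0],"claw":255},{"travel":[0,-0.001,0.084],"rot":[0,0,0],"claw":255},{"travel":[0,-0.001,0.084],"rot":[0,0,0],"claw":255},{"travel":[0,-0.001,0.084],"rot":[0,0,0],"claw":255}]' 70 >/dev/null; python3 st.py
python3 -m inch '[{"travel":[0,0,-0.02],"rot":[0,0,0],"claw":255},{"travel":[0,0,-0.06],"rot":[0,0,0],"claw":255},{"travel":[0,0,-0.09],"rot":[0,0,0],"claw":255},{"travel":[0,0,-0.09],"rot":[0,0,0],"claw":255}]' >/dev/null; python3 st.py
python3 - <<'E'
from h import *
go([.579,-.268,.13],np.radians(85))
E
```

```text
22.575 [ 0.5622 -0.0963  0.0097] yaw_y 96.47 F [0.2 0.4 3.8] M [ 0.14  0.14 -0.02] w 0.116 71.3 j7 [0.34 2.05]
23.075 [ 0.564  -0.097   0.1023] yaw_y 96.44 F [ 0.4 -0.8 -2.8] M [-0.05 -0.    0.03] w 0.116 70.6 j7 [0.4 2. ]
TCP [ 0.564  -0.097   0.1413] travel [ 0.0043 -0.1716  0.0116]
 rot [-0.0008  0.004   0.1271]
 rot [-5.9000e-03 -1.2000e-03 -1.8729e+00]
```

```bash
python3 -m inch '[{"travel":[0.004,-0.06,0.01],"rot":[0,0,0.127],"claw":255},{"travel":[0.004,-0.12,0.01],"rot":[0,0,0.127],"claw":255},{"travel":[0.004,-0.172,0.011],"rot":[0,0,0.127],"claw":255},{"travel":[0.004,-0.172,0.011],"rot":[0,0,0.127],"claw":255},{"travel":[0.004,-0.172,0.05],"rot":[0,0,0.127],"claw":255},{"travel":[0.004,-0.172,0.08],"rot":[0,0,0.127],"claw":255},{"travel":[0.004,-0.172,0.09],"rot":[0,0,0.127],"claw":255},{"travel":[0.004,-0.172,0.096],"rot":[0,0,0.127],"claw":255},{"travel":[0.004,-0.172,0.098],"rot":[0,0,0.127],"claw":255},{"travel":[0.004,-0.172,0.098],"rot":[0,0,0.127],"claw":255}]' >/dev/null; python3 st.py
python3 - <<'E'
from h import *
go([.579,-.268,.042],np.radians(85)); go([.5555,-.0525,.13],np.radians(96.5));
E
```

```text
24.325 [ 0.5777 -0.2681  0.0021] yaw_y 85.04 F [ 0.1 -0.1 -2.8] M [-0.05 -0.01 -0.  ] w 0.115 70.5 j7 [0.4  2.16]
TCP [ 0.5777 -0.2681  0.0411] travel [-0.0012  0.0002 -0.0009]
 rot [-0.0008  0.0012  0.0004]
 rot [-1.8000e-03 -1.2000e-03 -1.9996e+00]
TCP [ 0.5777 -0.2681  0.0411] travel [ 0.0406  0.2127 -0.0893]
 rot [-0.0009  0.0011 -0.1273]
 rot [1.6000e-03 1.3000e-03 1.8727e+00]
```

```bash
python3 -m inch '[{"travel":[0,0,0.002],"rot":[0,0,0],"claw":255},{"travel":[0,0,0.002],"rot":[0,0,0],"claw":255}]' >/dev/null; python3 st.py
```

```text
24.575 [ 0.5781 -0.268   0.0016] yaw_y 85.04 F [-3.1  3.3 10.5] M [ 0.45  0.76 -0.  ] w 0.116 72.2 j7 [0.4  2.16]
```

```bash
python3 -m inch '[{"travel":[0,0,0.002],"rot":[0,0,0],"claw":255},{"travel":[0,0,0.002],"rot":[0,0,0],"claw":255}]' >/dev/null; python3 st.py
```

```text
24.825 [ 0.5782 -0.2678  0.0014] yaw_y 85.04 F [-8.2  5.  23.8] M [ 1.09  1.88 -0.06] w 0.117 74.0 j7 [0.4  2.16]
```

```bash
python3 -m inch '[{"travel":[0,0,-0.003],"rot":[0,0,0],"claw":135},{"travel":[0,0,-0.003],"rot":[0,0,0],"claw":135},{"travel":[0,0,-0.003],"rot":[0,0,0],"claw":135},{"travel":[0,0,-0.05],"rot":[0,0,0],"claw":135},{"travel":[0,0,-0.09],"rot":[0,0,0],"claw":135},{"travel":[0.02,0.06,-0.092],"rot":[0,0,-0.127],"claw":135},{"travel":[0.03,0.12,-0.092],"rot":[0,0,-0.127],"claw":135},{"travel":[0.04,0.18,-0.092],"rot":[0,0,-0.127],"claw":135},{"travel":[0.04,0.213,-0.092],"rot":[0,0,-0.127],"claw":135},{"travel":[0.04,0.213,-0.092],"rot":[0,0,-0.127],"claw":135},{"travel":[0.04,0.213,-0.092],"rot":[0,0,-0.127],"claw":135}]' >/dev/null; python3 st.py
python3 - <<'E'
from h import *
go([.5555,-.0525,.047],np.radians(96.5)); 
c=cap("top"); c=up(c)
for nm,lo,hi in(("red",(0,120,60),(8,255,255)),("green",(45,100,40),(75,255,255))):
  for k in blobs(c,lo,hi,2000):
    x,y=k.reshape(-1,2).mean(0)/S
    if 360<x<460 and 160<y<270: print(nm,fit(c,k,.036))
E
```

```text
26.2 [ 0.5554 -0.0531  0.0887] yaw_y 96.44 F [-0.1 -0.5 -0.1] M [-0.04 -0.02 -0.03] w 0.473 0.0 j7 [0.39 1.93]
TCP [ 0.5554 -0.0531  0.1277] travel [-0.0001  0.0007  0.0807]
 rot [-0.001  -0.0002 -0.0007]
 rot [-3.0000e-04  1.6000e-03  1.9993e+00]
red (array([ 576.5, -265. ]), array([57. , 37.6]), 174.4)
green (array([ 450.3, -374.8]), array([55.3, 37.7]), 1.4)
green (array([ 456.8, -282.6]), array([55.8, 39.1]), 13.2)
green (array([ 562.7, -380.6]), array([55.8, 37. ]), 155.1)
```

The red pack stands at (0.577,-0.266) as planned, and the greens haven't moved. Next is the slot 1 pack.

```bash
python3 -m inch '[{"travel":[0,0,0.05],"rot":[0,0,0],"claw":135},{"travel":[0,0,0.075],"rot":[0,0,0],"claw":135},{"travel":[0,0,0.081],"rot":[0,0,0],"claw":135},{"travel":[0,0,0.081],"rot":[0,0,0],"claw":200},{"travel":[0,0,0.081],"rot":[0,0,0],"claw":255},{"travel":[0,0,0.081],"rot":[0,0,0],"claw":255},{"travel":[0,0,0.081],"rot":[0,0,0],"claw":255}]' 70 >/dev/null; python3 st.py
python3 -m inch '[{"travel":[0,0,-0.02],"rot":[0,0,0],"claw":255},{"travel":[0,0,-0.06],"rot":[0,0,0],"claw":255},{"travel":[0,0,-0.09],"rot":[0,0,0],"claw":255},{"travel":[0,0,-0.09],"rot":[0,0,0],"claw":255}]' >/dev/null; python3 st.py
python3 - <<'E'
from h import *
go([.5755,-.3125,.13],np.radians(85));go([.5755,-.3125,.0415],np.radians(85))
E
```

```text
27.125 [ 0.5562 -0.0522  0.0087] yaw_y 96.47 F [-0.5  0.1  2. ] M [-0.08  0.1   0.01] w 0.115 70.6 j7 [0.34 1.98]
27.625 [ 0.5581 -0.0522  0.1014] yaw_y 96.46 F [ 0.3  0.1 -3.1] M [ 0.02 -0.01  0.02] w 0.116 70.2 j7 [0.4  1.92]
TCP [ 0.5581 -0.0522  0.1404] travel [ 0.0121 -0.2606  0.0107]
 rot [-0.0003  0.0041  0.1274]
 rot [-6.1000e-03 -5.0000e-04 -1.8726e+00]
TCP [ 0.5581 -0.0522  0.1404] travel [ 0.0127 -0.2605  0.0992]
 rot [-0.0003  0.0041  0.1274]
 rot [-6.1000e-03 -5.0000e-04 -1.8726e+00]
```

```bash
python3 -m inch '[{"travel":[0.006,-0.06,0],"rot":[0,0,0.127],"claw":255},{"travel":[0.012,-0.12,0],"rot":[0,0,0.127],"claw":255},{"travel":[0.012,-0.18,0],"rot":[0,0,0.127],"claw":255},{"travel":[0.012,-0.24,0],"rot":[0,0,0.127],"claw":255},{"travel":[0.012,-0.26,0.01],"rot":[0,0,0.127],"claw":255},{"travel":[0.012,-0.26,0.02],"rot":[0,0,0.127],"claw":255},{"travel":[0.012,-0.26,0.06],"rot":[0,0,0.127],"claw":255},{"travel":[0.012,-0.26,0.085],"rot":[0,0,0.127],"claw":255},{"travel":[0.012,-0.26,0.095],"rot":[0,0,0.127],"claw":255},{"travel":[0.012,-0.26,0.099],"rot":[0,0,0.127],"claw":255},{"travel":[0.012,-0.26,0.1],"rot":[0,0,0.127],"claw":255}]' >/dev/null; python3 st.py
python3 -m inch '[{"travel":[0,0,0.001],"rot":[0,0,0],"claw":255},{"travel":[0,0,0.001],"rot":[0,0,0],"claw":255}]' >/dev/null; python3 st.py
python3 - <<'E'
from h import *
go([.457,-.283,.12],np.radians(103.5))
go([.450,-.375,.12],np.radians(91.5))
E
```

```text
29.0 [ 0.5724 -0.3084  0.0006] yaw_y 85.15 F [-11.2   7.   22.8] M [1.82 2.36 0.01] w 0.11 73.3 j7 [0.41 2.23]
29.25 [ 0.5725 -0.3083  0.0006] yaw_y 85.14 F [-11.2   8.1  24.8] M [1.9  2.48 0.01] w 0.117 73.5 j7 [0.41 2.23]
TCP [ 0.5725 -0.3083  0.0396] travel [ 0.1173  0.0158 -0.0801]
 rot [ 0.0028 -0.0005 -0.204 ]
 rot [-7.000e-04 -4.000e-03  1.796e+00]
TCP [ 0.5725 -0.3083  0.0396] travel [ 0.1165 -0.0765 -0.0805]
 rot [ 0.0027 -0.0008 -0.0707]
 rot [-1.2000e-03 -4.1000e-03  1.9293e+00]
```

```bash
python3 -m inch '[{"travel":[0,0,-0.002],"rot":[0,0,0],"claw":135},{"travel":[0,0,-0.002],"rot":[0,0,0],"claw":135},{"travel":[0,0,-0.002],"rot":[0,0,0],"claw":135},{"travel":[0,0,-0.05],"rot":[0,0,0],"claw":135},{"travel":[0,0,-0.08],"rot":[0,0,0],"claw":135},{"travel":[0.06,0.01,-0.08],"rot":[0,0,-0.2],"claw":135},{"travel":[0.117,0.016,-0.08],"rot":[0,0,-0.2],"claw":135},{"travel":[0.117,0.016,-0.08],"rot":[0,0,-0.2],"claw":135},{"travel":[0.117,0.016,-0.08],"rot":[0,0,-0.2],"claw":135}]' >/dev/null; python3 st.py
python3 - <<'E'
from h import *
go([.457,-.284,.0400],np.radians(103.2))
E
```

```text
30.375 [ 0.4585 -0.286   0.0774] yaw_y 102.98 F [ 0.9  0.3 -0.4] M [ 0.03 -0.04  0.06] w 0.472 0.0 j7 [0.41 2.52]
TCP [ 0.4585 -0.286   0.1164] travel [0.0011 0.0024 0.0764]
 rot [-0.0009  0.0008 -0.0025]
 rot [1.2000e-03 1.5000e-03 1.9975e+00]
```

Joint 7 is near its limit, so I'll flip the hand half a turn clockwise here. The grasp is equivalent.

```bash
python3 -m inch '[{"travel":[0,0,0],"rot":[0,0,1],"claw":135},{"travel":[0,0,0],"rot":[0,0,1],"claw":135},{"travel":[0,0,0],"rot":[0,0,1],"claw":135},{"travel":[0,0,0],"rot":[0,0,1],"claw":135},{"travel":[0,0,0],"rot":[0,0,1],"claw":135},{"travel":[0,0,0],"rot":[0,0,1],"claw":135},{"travel":[0,0,0],"rot":[0,0,1],"claw":135},{"travel":[0,0,0],"rot":[0,0,1],"claw":135},{"travel":[0,0,0],"rot":[0,0,1],"claw":135}]' >/dev/null; python3 st.py
python3 -m inch '[{"travel":[0,0,0],"rot":[0,0,1],"claw":135},{"travel":[0,0,0],"rot":[0,0,1],"claw":135},{"travel":[0,0,0],"rot":[0,0,1],"claw":135},{"travel":[0,0,0],"rot":[0,0,1],"claw":135},{"travel":[0,0,0],"rot":[0,0,1],"claw":135},{"travel":[0,0,0],"rot":[0,0,1],"claw":135},{"travel":[0,0,0],"rot":[0,0,1],"claw":135},{"travel":[0,0,0],"rot":[0,0,1],"claw":135},{"travel":[0,0,0],"rot":[0,0,1],"claw":135}]' >/dev/null; python3 st.py
python3 - <<'E'
from h import *
go([.457,-.284,.0400],np.radians(103.2))
c=cap("top"); c=up(c)
for nm,lo,hi in(("red",(0,120,60),(8,255,255)),("green",(45,100,40),(75,255,255))):
  for k in blobs(c,lo,hi,2000):
    x,y=k.reshape(-1,2).mean(0)/S
    if 360<x<460 and 160<y<270: print(nm,fit(c,k,.036))
E
```

```text
31.5 [ 0.46   -0.2861  0.0771] yaw_y 12.93 F [ 0.1 -0.4 -0.5] M [-0.03 -0.02  0.01] w 0.471 0.0 j7 [0.79 1.18]
32.625 [ 0.4599 -0.286   0.077 ] yaw_y -77.0 F [0.5 0.5 0.4] M [ 0.01 -0.06  0.02] w 0.466 0.0 j7 [ 1.15 -0.13]
TCP [ 0.4599 -0.286   0.116 ] travel [-0.0023 -0.0028  0.076 ]
 rot [ 7.0000e-04 -3.0000e-03  1.9978e+00]
 rot [ 0.0019  0.0005 -0.0022]
red (array([ 573.4, -285.7]), array([80.3, 57.9]), 80.9)
green (array([ 562.3, -381.4]), array([56.2, 37.4]), 156.0)
```

```bash
python3 -m inch '[{"travel":[-0.002,-0.003,0.04],"rot":[0,0,0],"claw":135},{"travel":[-0.002,-0.003,0.07],"rot":[0,0,0],"claw":135},{"travel":[-0.002,-0.003,0.077],"rot":[0,0,0],"claw":135},{"travel":[-0.002,-0.003,0.077],"rot":[0,0,0],"claw":200},{"travel":[-0.002,-0.003,0.077],"rot":[0,0,0],"claw":255},{"travel":[-0.002,-0.003,0.077],"rot":[0,0,0],"claw":255},{"travel":[-0.002,-0.003,0.077],"rot":[0,0,0],"claw":255}]' 70 >/dev/null; python3 st.py
python3 -m inch '[{"travel":[0,0,-0.02],"rot":[0,0,0],"claw":255},{"travel":[0,0,-0.06],"rot":[0,0,0],"claw":255},{"travel":[0,0,-0.1],"rot":[0,0,0],"claw":255},{"travel":[0,0,-0.1],"rot":[0,0,0],"claw":255}]' >/dev/null; python3 st.py
python3 - <<'E'
from h import *
go([.551,-.0087,.14],np.radians(96.5));go([.551,-.0087,.055],np.radians(96.5))
E
```

```text
33.55 [ 0.4561 -0.2842  0.0012] yaw_y -76.97 F [ 0.5 -1.5  6.3] M [-0.13 -0.05  0.03] w 0.114 70.7 j7 [ 1.02 -0.04]
34.05 [ 0.4566 -0.2843  0.1033] yaw_y -76.97 F [ 0.   0.1 -3.3] M [-0.   -0.02  0.01] w 0.114 69.6 j7 [ 1.19 -0.15]
TCP [ 0.4566 -0.2843  0.1423] travel [ 0.1541 -0.2472  0.002 ]
 rot [ 0.004   0.0031 -1.9274]
 rot [ 0.0021 -0.0026  0.0725]
TCP [ 0.4566 -0.2843  0.1423] travel [ 0.1538 -0.2475  0.087 ]
 rot [ 0.004   0.0031 -1.9274]
 rot [ 0.0021 -0.0026  0.0725]
```

```bash
python3 -m inch '[{"travel":[0.03,-0.05,0],"rot":[0,0,0.0725],"claw":255},{"travel":[0.06,-0.1,0],"rot":[0,0,0.0725],"claw":255},{"travel":[0.09,-0.15,0],"rot":[0,0,0.0725],"claw":255},{"travel":[0.12,-0.2,0],"rot":[0,0,0.0725],"claw":255},{"travel":[0.154,-0.247,0],"rot":[0.002,-0.002,0.0725],"claw":255},{"travel":[0.154,-0.247,0],"rot":[0.002,-0.002,0.0725],"claw":255},{"travel":[0.154,-0.247,0.02],"rot":[0.002,-0.002,0.0725],"claw":255},{"travel":[0.154,-0.247,0.05],"rot":[0.002,-0.002,0.0725],"claw":255},{"travel":[0.154,-0.247,0.052],"rot":[0.002,-0.002,0.0725],"claw":255}]' >/dev/null; python3 st.py
python3 - <<'E'
from h import *
go([.551,-.0087,.056],np.radians(96.5)); go([.551,-.0087,.0472],np.radians(96.5))
E
```

```text
35.175 [ 0.546  -0.0093  0.0451] yaw_y -83.69 F [-0.5  0.1 -2.5] M [-0.01 -0.02 -0.  ] w 0.117 69.5 j7 [ 1.16 -0.7 ]
TCP [ 0.546  -0.0093  0.0841] travel [0.0053 0.0001 0.0281]
 rot [0.0089 0.0027 1.9979]
 rot [-0.0017  0.0057 -0.0021]
TCP [ 0.546  -0.0093  0.0841] travel [0.0054 0.0001 0.0369]
 rot [0.0089 0.0027 1.9979]
 rot [-0.0017  0.0057 -0.0021]
```

```bash
python3 -m inch '[{"travel":[0.002,0,0.01],"rot":[0,0,0],"claw":255},{"travel":[0.002,0,0.02],"rot":[0,0,0],"claw":255},{"travel":[0.002,0,0.028],"rot":[0,0,0],"claw":255},{"travel":[0.002,0,0.028],"rot":[0,0,0],"claw":255}]' >/dev/null; python3 st.py
python3 -m inch '[{"travel":[0,0,0.006],"rot":[0,0,0],"claw":255},{"travel":[0,0,0.0085],"rot":[0,0,0],"claw":255},{"travel":[0,0,0.0085],"rot":[0,0,0],"claw":255}]' >/dev/null; python3 st.py
```

```text
35.675 [ 0.5508 -0.0075  0.0193] yaw_y -83.49 F [ 0.8 -0.9 -1.3] M [ 0.01  0.01 -0.02] w 0.117 69.6 j7 [ 1.12 -0.68]
36.05 [ 0.5511 -0.0075  0.0112] yaw_y -83.49 F [ 0.3  0.6 -1.9] M [ 0.08 -0.    0.01] w 0.118 69.6 j7 [ 1.11 -0.67]
```

```bash
python3 -m inch '[{"travel":[0,0,0.003],"rot":[0,0,0],"claw":255},{"travel":[0,0,0.003],"rot":[0,0,0],"claw":255}]' >/dev/null; python3 st.py;  python3 -m inch '[{"travel":[0,0,0.001],"rot":[0,0,0],"claw":255},{"travel":[0,0,0.001],"rot":[0,0,0],"claw":255}]' >/dev/null; python3 st.py
python3 - <<'E'
from h import *
go([.450,-.376,.12],np.radians(91.2)); go([.450,-.376,.04],np.radians(91.2))
E
```

```text
36.3 [ 0.5515 -0.0076  0.0092] yaw_y -83.5 F [-2.1  0.3  5.9] M [ 0.24  0.53 -0.02] w 0.121 70.7 j7 [ 1.1  -0.67]
36.55 [ 0.5516 -0.0076  0.0092] yaw_y -83.51 F [-5.5  1.8 15.7] M [0.45 1.08 0.02] w 0.114 71.9 j7 [ 1.1  -0.67]
TCP [ 0.5516 -0.0076  0.0482] travel [-0.1427  0.3543 -0.0728]
 rot [-0.0024 -0.0036 -1.9412]
 rot [-0.0024  0.0016  0.0588]
TCP [ 0.5516 -0.0076  0.0482] travel [-0.1426  0.3546  0.0072]
 rot [-0.0024 -0.0036 -1.9412]
 rot [-0.0024  0.0016  0.0588]
```

```bash
python3 -m inch '[{"travel":[0,0,-0.002],"rot":[0,0,0],"claw":135},{"travel":[0,0,-0.002],"rot":[0,0,0],"claw":135},{"travel":[0,0,-0.002],"rot":[0,0,0],"claw":135},{"travel":[0,0,-0.05],"rot":[0,0,0],"claw":135},{"travel":[-0.02,0.05,-0.08],"rot":[0,0,0.06],"claw":135},{"travel":[-0.04,0.1,-0.08],"rot":[0,0,0.06],"claw":135},{"travel":[-0.06,0.15,-0.08],"rot":[0,0,0.06],"claw":135},{"travel":[-0.085,0.21,-0.08],"rot":[0,0,0.06],"claw":135},{"travel":[-0.11,0.27,-0.08],"rot":[0,0,0.06],"claw":135},{"travel":[-0.143,0.355,-0.075],"rot":[0,0,0.06],"claw":135},{"travel":[-0.143,0.355,-0.075],"rot":[0,0,0.06],"claw":135},{"travel":[-0.143,0.355,-0.075],"rot":[0,0,0.06],"claw":135}]' >/dev/null; python3 -m inch '[{"travel":[0,0,0],"rot":[0,0,0],"claw":135},{"travel":[0,0,0],"rot":[0,0,0],"claw":135}]' >/dev/null;python3 st.py
python3 - <<'E'
from h import *
go([.450,-.376,.04],np.radians(91.2))
c=cap("top"); c=up(c)
for nm,lo,hi in(("red",(0,120,60),(8,255,255)),("green",(45,100,40),(75,255,255))):
  for k in blobs(c,lo,hi,2000):
    x,y=k.reshape(-1,2).mean(0)/S
    if 230<x<460 and 160<y<270: print(nm,fit(c,k,.036))
for k in blobs(c,(100,150,90),(125,255,255),300):
    x,y=k.reshape(-1,2).mean(0)/S
    if 135<x<200 and 175<y<265: print("blue",fit(c,k,.055 if cv2.contourArea(k)/S/S<40 else .075))
E
```

```text
38.3 [ 0.4506 -0.375   0.0817] yaw_y -88.76 F [-0.7 -0.3 -0.2] M [0.03 0.07 0.04] w 0.468 0.0 j7 [ 1.15 -0.21]
TCP [ 0.4506 -0.375   0.1207] travel [-0.0003  0.0013  0.0807]
 rot [-0.0036 -0.0029 -1.9995]
 rot [-0.0019  0.0023  0.0005]
red (array([ 569.9, -306.5]), array([56.6, 36.6]), 174.0)
red (array([ 576.2, -266.9]), array([57. , 41.4]), 175.3)
green (array([554. ,  -9.2]), array([56.2, 34.9]), 6.8)
green (array([ 563.4, -379.4]), array([56.1, 39.2]), 155.2)
blue (array([407.1, 382.4]), array([15.2, 14.8]), 136.9)
blue (array([418.1, 303.5]), array([15.5, 14.6]), 46.7)
blue (array([499.2, 353. ]), array([58.3, 19. ]), 7.3)
blue (array([582.1, 405.4]), array([15.1, 15. ]), 137.2)
blue (array([592.7, 325.7]), array([15.7, 14.7]), 59.4)
```

```bash
python3 -m inch '[{"travel":[0,0.001,0.04],"rot":[0,0,0],"claw":135},{"travel":[0,0.001,0.07],"rot":[0,0,0],"claw":135},{"travel":[0,0.001,0.081],"rot":[0,0,0],"claw":135},{"travel":[0,0.001,0.081],"rot":[0,0,0],"claw":200},{"travel":[0,0.001,0.081],"rot":[0,0,0],"claw":255},{"travel":[0,0.001,0.081],"rot":[0,0,0],"claw":255},{"travel":[0,0.001,0.081],"rot":[0,0,0],"claw":255}]' 70 >/dev/null; python3 st.py
python3 -m inch '[{"travel":[0,0,-0.02],"rot":[0,0,0],"claw":255},{"travel":[0,0,-0.06],"rot":[0,0,0],"claw":255},{"travel":[0,0,-0.1],"rot":[0,0,0],"claw":255},{"travel":[0,0,-0.1],"rot":[0,0,0],"claw":255}]' >/dev/null; python3 st.py
python3 - <<'E'
from h import *
go([.5565,-.0522,.14],np.radians(96.5))
E
```

```text
39.225 [ 0.45   -0.3778  0.002 ] yaw_y -88.89 F [0.1 0.6 3.5] M [ 0.2   0.02 -0.06] w 0.115 71.3 j7 [ 1.03 -0.14]
39.725 [ 0.4511 -0.3799  0.1051] yaw_y -88.92 F [ 0.8 -0.3 -1.4] M [ 0.02  0.03 -0.04] w 0.117 70.6 j7 [ 1.18 -0.22]
TCP [ 0.4511 -0.3799  0.1441] travel [ 0.1115 -0.3257  0.0036]
 rot [-1.2000e-03 -2.2000e-03  1.9398e+00]
 rot [ 0.0015 -0.0008 -0.0602]
```

```bash
python3 -m inch '[{"travel":[0.02,-0.05,0],"rot":[0,0,-0.06],"claw":255},{"travel":[0.04,-0.1,0],"rot":[0,0,-0.06],"claw":255},{"travel":[0.06,-0.16,0],"rot":[0,0,-0.06],"claw":255},{"travel":[0.075,-0.22,0],"rot":[0,0,-0.06],"claw":255},{"travel":[0.095,-0.28,0],"rot":[0,0,-0.06],"claw":255},{"travel":[0.112,-0.326,0],"rot":[0,0,-0.06],"claw":255},{"travel":[0.112,-0.326,0],"rot":[0,0,-0.06],"claw":255},{"travel":[0.112,-0.326,0.02],"rot":[0,0,-0.06],"claw":255},{"travel":[0.112,-0.326,0.05],"rot":[0,0,-0.06],"claw":255},{"travel":[0.112,-0.326,0.055],"rot":[0,0,-0.06],"claw":255},{"travel":[0.112,-0.326,0.055],"rot":[0,0,-0.06],"claw":255}]' >/dev/null; python3 st.py
python3 - <<'E'
from h import *
go([.5565,-.0522,.056],np.radians(96.5));go([.5565,-.0522,.0485],np.radians(96.5))
E
```

```text
41.1 [ 0.5544 -0.051   0.046 ] yaw_y -83.64 F [ 0.4 -0.1 -1.8] M [-0.01 -0.06 -0.03] w 0.111 70.4 j7 [ 1.15 -0.64]
TCP [ 0.5544 -0.051   0.085 ] travel [0.0021 0.0014 0.0289]
 rot [4.5000e-03 1.8000e-03 1.9984e+00]
 rot [-0.0011  0.0028 -0.0016]
TCP [ 0.5544 -0.051   0.085 ] travel [0.0021 0.0015 0.0364]
 rot [4.5000e-03 1.8000e-03 1.9984e+00]
 rot [-0.0011  0.0028 -0.0016]
```

```bash
python3 -m inch '[{"travel":[0.001,0.001,0.01],"rot":[0,0,0],"claw":255},{"travel":[0.001,0.001,0.02],"rot":[0,0,0],"claw":255},{"travel":[0.001,0.001,0.029],"rot":[0,0,0],"claw":255},{"travel":[0.001,0.001,0.029],"rot":[0,0,0],"claw":255}]' >/dev/null; python3 st.py
python3 -m inch '[{"travel":[0,0,0.005],"rot":[0,0,0],"claw":255},{"travel":[0,0,0.008],"rot":[0,0,0],"claw":255},{"travel":[0,0,0.008],"rot":[0,0,0],"claw":255}]' >/dev/null; python3 st.py
```

```text
41.6 [ 0.5556 -0.05    0.0164] yaw_y -83.48 F [ 0.2  0.2 -2.3] M [ 0.05 -0.01  0.04] w 0.113 70.5 j7 [ 1.1  -0.62]
41.975 [ 0.5563 -0.0501  0.0099] yaw_y -83.49 F [-1.9  0.6  5.8] M [0.27 0.5  0.01] w 0.111 71.4 j7 [ 1.09 -0.61]
```

```bash
python3 -m inch '[{"travel":[0,0,0.001],"rot":[0,0,0],"claw":255},{"travel":[0,0,0.001],"rot":[0,0,0],"claw":135},{"travel":[0,0,-0.001],"rot":[0,0,0],"claw":135},{"travel":[0,0,-0.001],"rot":[0,0,0],"claw":135},{"travel":[0,0,-0.04],"rot":[0,0,0],"claw":135},{"travel":[0,0,-0.08],"rot":[0,0,0],"claw":135},{"travel":[0,0,-0.08],"rot":[0,0,0],"claw":135}]' >/dev/null; python3 st.py
python3 - <<'E'
from h import *
go([.562,-.3805,.12],np.radians(65))
E
```

```text
42.85 [ 0.5587 -0.0511  0.092 ] yaw_y -83.5 F [ 0.8 -0.1 -0.1] M [ 0.02  0.   -0.02] w 0.471 0.0 j7 [ 1.21 -0.68]
TCP [ 0.5587 -0.0511  0.131 ] travel [-0.0341  0.3276  0.0105]
 rot [ 1.10e-03 -1.40e-03 -1.65e+00]
 rot [-0.001  -0.0008  0.35  ]
```

```bash
python3 -m inch '[{"travel":[-0.005,0.06,0],"rot":[0,0,0.35],"claw":135},{"travel":[-0.01,0.12,0],"rot":[0,0,0.35],"claw":135},{"travel":[-0.02,0.18,0],"rot":[0,0,0.35],"claw":135},{"travel":[-0.03,0.24,0],"rot":[0,0,0.35],"claw":135},{"travel":[-0.034,0.3,0],"rot":[0,0,0.35],"claw":135},{"travel":[-0.034,0.328,0.01],"rot":[0,0,0.35],"claw":135},{"travel":[-0.034,0.328,0.01],"rot":[0,0,0.35],"claw":135},{"travel":[-0.034,0.328,0.01],"rot":[0,0,0.35],"claw":135},{"travel":[-0.034,0.328,0.01],"rot":[0,0,0.35],"claw":135}]' >/dev/null;python3 st.py
python3 - <<'E'
from h import *
go([.562,-.3805,.04],np.radians(65))
c=cap("top"); c=up(c)
for nm,lo,hi in(("red",(0,120,60),(8,255,255)),("green",(45,100,40),(75,255,255))):
  for k in blobs(c,lo,hi,1500):
    x,y=k.reshape(-1,2).mean(0)/S
    if 230<x<460 and 160<y<270: print(nm,fit(c,k,.036))
E
```

```text
43.975 [ 0.5607 -0.3782  0.0784] yaw_y -114.87 F [-0.6 -0.2 -0.8] M [ 0.01  0.   -0.01] w 0.468 0.0 j7 [ 1.17 -0.78]
TCP [ 0.5607 -0.3782  0.1174] travel [0.0025 0.0016 0.0774]
 rot [-4.4000e-03 -1.1000e-03 -1.9985e+00]
 rot [-0.0007  0.0028  0.0015]
red (array([ 598.6, -265.9]), array([42.3, 17.5]), 102.7)
green (array([553.9,  -9.1]), array([55.9, 35. ]), 6.6)
green (array([557.7, -50.7]), array([56.3, 36.9]), 7.2)
```

```bash
python3 -m inch '[{"travel":[0.001,0.001,0.04],"rot":[0,0,0],"claw":135},{"travel":[0.001,0.001,0.07],"rot":[0,0,0],"claw":135},{"travel":[0.001,0.001,0.078],"rot":[0,0,0],"claw":135},{"travel":[0.001,0.001,0.078],"rot":[0,0,0],"claw":200},{"travel":[0.001,0.001,0.078],"rot":[0,0,0],"claw":255},{"travel":[0.001,0.001,0.078],"rot":[0,0,0],"claw":255},{"travel":[0.001,0.001,0.078],"rot":[0,0,0],"claw":255}]' 70 >/dev/null; python3 st.py
python3 -m inch '[{"travel":[0,0,-0.02],"rot":[0,0,0],"claw":255},{"travel":[0,0,-0.06],"rot":[0,0,0],"claw":255},{"travel":[0,0,-0.1],"rot":[0,0,0],"claw":255},{"travel":[0,0,-0.1],"rot":[0,0,0],"claw":255}]' >/dev/null; python3 st.py
python3 - <<'E'
from h import *
go([.5615,-.0963,.14],np.radians(96.5))
E
```

```text
44.9 [ 0.5609 -0.3817  0.0021] yaw_y -114.98 F [0.2 1.7 5.8] M [ 0.29 -0.02  0.03] w 0.112 71.3 j7 [ 1.1  -0.73]
45.4 [ 0.5616 -0.3839  0.1053] yaw_y -115.03 F [-0.3  0.1 -3.3] M [-0.03  0.04 -0.02] w 0.113 70.4 j7 [ 1.2  -0.79]
TCP [ 0.5616 -0.3839  0.1443] travel [-0.1218 -0.2605  0.0036]
 rot [-1.4000e-03 -1.9000e-03  1.6497e+00]
 rot [ 0.0014 -0.001  -0.3503]
```

```bash
python3 -m inch '[{"travel":[-0.02,-0.05,0],"rot":[0,0,-0.35],"claw":255},{"travel":[-0.045,-0.1,0],"rot":[0,0,-0.35],"claw":255},{"travel":[-0.07,-0.15,0],"rot":[0,0,-0.35],"claw":255},{"travel":[-0.095,-0.2,0],"rot":[0,0,-0.35],"claw":255},{"travel":[-0.122,-0.26,0],"rot":[0,0,-0.35],"claw":255},{"travel":[-0.122,-0.26,0],"rot":[0,0,-0.35],"claw":255},{"travel":[-0.122,-0.26,0.02],"rot":[0,0,-0.35],"claw":255},{"travel":[-0.122,-0.26,0.05],"rot":[0,0,-0.35],"claw":255},{"travel":[-0.122,-0.26,0.055],"rot":[0,0,-0.35],"claw":255},{"travel":[-0.122,-0.26,0.055],"rot":[0,0,-0.35],"claw":255}]' >/dev/null; python3 st.py
python3 - <<'E'
from h import *
go([.5615,-.0963,.056],np.radians(96.5));go([.5615,-.0963,.0485],np.radians(96.5))
E
```

```text
46.65 [ 0.5587 -0.0961  0.0458] yaw_y -83.66 F [ 0.3 -0.4 -2. ] M [-0.01 -0.04  0.01] w 0.11 70.2 j7 [ 1.13 -0.58]
TCP [ 0.5587 -0.0961  0.0848] travel [0.0029 0.0005 0.0288]
 rot [4.5000e-03 1.5000e-03 1.9982e+00]
 rot [-0.0009  0.0029 -0.0018]
TCP [ 0.5587 -0.0961  0.0848] travel [0.0029 0.0005 0.0363]
 rot [4.5000e-03 1.5000e-03 1.9982e+00]
 rot [-0.0009  0.0029 -0.0018]
```

```bash
python3 -m inch '[{"travel":[0.001,0.001,0.01],"rot":[0,0,0],"claw":255},{"travel":[0.001,0.001,0.02],"rot":[0,0,0],"claw":255},{"travel":[0.001,0.001,0.029],"rot":[0,0,0],"claw":255},{"travel":[0.001,0.001,0.029],"rot":[0,0,0],"claw":255}]' >/dev/null; python3 st.py
python3 -m inch '[{"travel":[0,0,0.005],"rot":[0,0,0],"claw":255},{"travel":[0,0,0.008],"rot":[0,0,0],"claw":255},{"travel":[0,0,0.008],"rot":[0,0,0],"claw":255}]' >/dev/null; python3 st.py
```

```text
47.15 [ 0.5598 -0.0947  0.0163] yaw_y -83.48 F [-0.7  0.3 -3.4] M [ 0.03  0.02 -0.03] w 0.115 70.3 j7 [ 1.08 -0.55]
47.525 [ 0.5606 -0.0949  0.0101] yaw_y -83.49 F [-2.9  1.9  6.3] M [0.3  0.62 0.01] w 0.113 71.4 j7 [ 1.07 -0.55]
```

```bash
python3 -m inch '[{"travel":[0,0,0.001],"rot":[0,0,0],"claw":255},{"travel":[0,0,0.001],"rot":[0,0,0],"claw":135},{"travel":[0,0,-0.001],"rot":[0,0,0],"claw":135},{"travel":[0,0,-0.001],"rot":[0,0,0],"claw":135},{"travel":[0,0,-0.05],"rot":[0,0,0],"claw":135},{"travel":[0,0,-0.11],"rot":[0,0,0],"claw":135},{"travel":[0,0,-0.11],"rot":[0,0,0],"claw":135}]' >/dev/null; python3 st.py
python3 - <<'E'
from h import *
go([.4995,.3535,.15],np.radians(7.4))
E
```

```text
48.4 [ 0.5639 -0.0967  0.1235] yaw_y -83.51 F [-0.5 -0.8 -1. ] M [-0.    0.01 -0.04] w 0.47 0.0 j7 [ 1.24 -0.65]
TCP [ 0.5639 -0.0967  0.1625] travel [-0.0131 -0.4546  0.0124]
 rot [ 0.002  -0.0019 -1.0101]
 rot [-0.0019 -0.002   0.9899]
```

```bash
python3 -m inch '[{"travel":[0,-0.06,0],"rot":[0,0,-1],"claw":0},{"travel":[0,-0.12,0],"rot":[0,0,-1],"claw":0},{"travel":[-0.005,-0.18,0],"rot":[0,0,-1],"claw":0},{"travel":[-0.01,-0.24,0],"rot":[0,0,-1],"claw":0},{"travel":[-0.013,-0.3,0],"rot":[0,0,-1],"claw":0},{"travel":[-0.013,-0.36,0],"rot":[0,0,-1],"claw":0},{"travel":[-0.013,-0.42,0],"rot":[0,0,-1],"claw":0},{"travel":[-0.013,-0.455,0],"rot":[0,0,-1],"claw":0},{"travel":[-0.013,-0.455,0.01],"rot":[0,0,-1],"claw":0},{"travel":[-0.013,-0.455,0.01],"rot":[0,0,-1],"claw":0},{"travel":[-0.013,-0.455,0.01],"rot":[0,0,-1],"claw":0}]' >/dev/null; python3 st.py
python3 - <<'E'
from h import *
go([.4995,.3535,.053],np.radians(7.4))
c=cap("top"); d=cap("scene")
cv2.imwrite("pics/f1.png",np.hstack([cv2.resize(c["frame"][165:275,220:450],None,fx=2.2,fy=2.2),cv2.resize(d["frame"][180:290,230:340],None,fx=2.2,fy=2.2)]))
E
```

```text
49.775 [0.4965 0.3544 0.11  ] yaw_y 6.34 F [ 0.3 -0.3  0.7] M [-0.01  0.05  0.02] w 1.005 0.0 j7 [ 0.91 -0.06]
TCP [0.4965 0.3544 0.149 ] travel [-0.0013  0.0033  0.096 ]
 rot [-0.0023 -0.001  -0.0118]
 rot [-1.6000e-03  3.7000e-03  1.9882e+00]
```

View pics/f1.png

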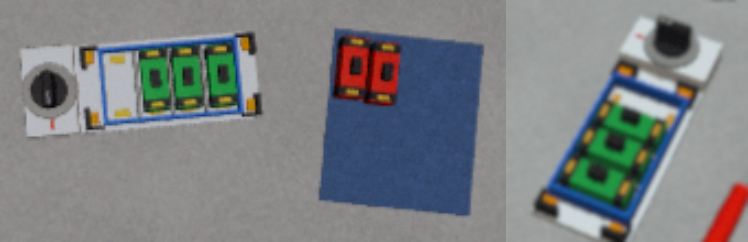

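The picture shows three green packs flat in slots 0 to 2, both reds on the mat, and the dial at off. Next, grip the cover's ridge across its 60 mm length.

```bash
python3 -m inch '[{"travel":[-0.001,0.002,0.04],"rot":[0,0,-0.012],"claw":0},{"travel":[-0.001,0.002,0.08],"rot":[0,0,-0.012],"claw":0},{"travel":[-0.001,0.002,0.094],"rot":[0,0,-0.012],"claw":0},{"travel":[-0.001,0.002,0.096],"rot":[0,0,-0.012],"claw":0},{"travel":[-0.001,0.002,0.096],"rot":[0,0,-0.012],"claw":40}]' 25 >/dev/null; python3 st.py
python3 -m inch '[{"travel":[0,0,0],"rot":[0,0,0],"claw":110},{"travel":[0,0,0],"rot":[0,0,0],"claw":110},{"travel":[0,0,0],"rot":[0,0,0],"claw":110}]' >/dev/null; python3 st.py
```

```text
50.5 [0.4993 0.3551 0.0155] yaw_y 7.56 F [0.6 0.1 0.2] M [-0.01 -0.04 -0.01] w 0.846 0.0 j7 [0.8  0.04]
50.875 [0.4994 0.3555 0.0158] yaw_y 7.59 F [0.2 0.1 6.4] M [-0.1   0.19  0.03] w 0.695 27.6 j7 [0.8  0.04]
```

```bash
python3 -m inch '[{"travel":[0,0,0],"rot":[0,0,0],"claw":255},{"travel":[0,0,0],"rot":[0,0,0],"claw":255},{"travel":[0,0,-0.02],"rot":[0,0,0],"claw":255},{"travel":[0,0,-0.05],"rot":[0,0,0],"claw":255},{"travel":[0,0,-0.09],"rot":[0,0,0],"claw":255},{"travel":[0,0,-0.13],"rot":[0,0,0],"claw":255},{"travel":[0,0,-0.13],"rot":[0,0,0],"claw":255}]' 80 >/dev/null; python3 st.py
python3 - <<'E'
from h import *
go([.5555,-.0306,.185],np.radians(96.5))
c=up(cap("top"))
for k in blobs(c,(100,150,90),(125,255,255),300):
    x,y=k.reshape(-1,2).mean(0)/S
    if 110<x<200 and 165<y<265: print("blue",fit(c,k,.185))
E
```

```text
51.75 [0.5007 0.3554 0.1482] yaw_y 7.57 F [ 0.2 -0.3 -4.2] M [ 0.02 -0.   -0.08] w 0.676 87.9 j7 [ 0.94 -0.07]
TCP [0.5007 0.3554 0.1872] travel [-0.3899  0.0035 -0.    ]
 rot [ 0.0037 -0.0019 -0.9881]
 rot [-0.002  -0.0038  1.0119]
blue (array([409.4, 383.4]), array([15.1, 15.1]), 46.9)
blue (array([419.4, 303.9]), array([14.9, 14.5]), 91.3)
blue (array([489. , 351.6]), array([23.1,  5.2]), 8.7)
blue (array([586.2, 407.4]), array([15.9, 12. ]), 121.5)
blue (array([594.9, 326.7]), array([15.4, 15.3]), 137.2)
```

```bash
python3 -m inch '[{"travel":[-0.03,0,0],"rot":[0,0,0.1],"claw":255},{"travel":[-0.07,0,0],"rot":[0,0,0.2],"claw":255},{"travel":[-0.11,0,0],"rot":[0,0,0.3],"claw":255},{"travel":[-0.15,0,0],"rot":[0,0,0.4],"claw":255},{"travel":[-0.19,0,0],"rot":[0,0,0.5],"claw":255},{"travel":[-0.23,0,0],"rot":[0,0,0.6],"claw":255},{"travel":[-0.27,0,0],"rot":[0,0,0.7],"claw":255},{"travel":[-0.31,0,0],"rot":[0,0,0.8],"claw":255},{"travel":[-0.35,0,0],"rot":[0,0,0.9],"claw":255},{"travel":[-0.39,0.003,0],"rot":[0,0,1],"claw":255},{"travel":[-0.39,0.003,0],"rot":[0,0,1],"claw":255},{"travel":[-0.39,0.003,0],"rot":[0,0,1],"claw":255}]' >/dev/null; python3 st.py
python3 -m inch '[{"travel":[0,0,0],"rot":[0,0,0.012],"claw":255},{"travel":[0,0,0],"rot":[0,0,0.012],"claw":255}]' >/dev/null; python3 st.py
python3 - <<'E'
from h import *
go([.5545,-.0306,.12],np.radians(96.5))
E
```

```text
53.3 [ 0.552  -0.031   0.1421] yaw_y -82.38 F [-0.2  1.  -3.9] M [ 0.01 -0.01  0.01] w 0.681 87.8 j7 [ 1.29 -0.75]
53.55 [ 0.5529 -0.0303  0.143 ] yaw_y -83.38 F [-0.1 -1.8 -3.6] M [ 0.01 -0.    0.03] w 0.678 87.8 j7 [ 1.29 -0.76]
TCP [ 0.5529 -0.0303  0.182 ] travel [0.0018 0.0007 0.062 ]
 rot [-0.0038 -0.0027 -1.9987]
 rot [-0.0017  0.0025  0.0013]
```

```bash
python3 -m inch '[{"travel":[0.001,0.001,0.03],"rot":[-0.0017,0.0025,0.001],"claw":255},{"travel":[0.001,0.001,0.06],"rot":[-0.0017,0.0025,0.001],"claw":255},{"travel":[0.001,0.001,0.085],"rot":[-0.0017,0.0025,0.001],"claw":255},{"travel":[0.001,0.001,0.089],"rot":[-0.0017,0.0025,0.001],"claw":255},{"travel":[0.001,0.001,0.089],"rot":[-0.0017,0.0025,0.001],"claw":255},{"travel":[0.001,0.001,0.089],"rot":[-0.0017,0.0025,0.001],"claw":255}]' >/dev/null; python3 st.py
python3 - <<'E'
from h import *
go([.5545,-.0306,.082],np.radians(96.5))
s=robot.sense(); zt=s["tool_pos"][2]+.039; zd=zt; c0=cap("top"); c=up(c0)
print("zdot",zd)
for k in blobs(c,(100,150,90),(125,255,255),300):
    x,y=k.reshape(-1,2).mean(0)/S
    if 220<x<350 and 160<y<265: print("blue",(x.round(1),y.round(1)),fit(c,k,zd))
E
```

```text
54.3 [ 0.5548 -0.0324  0.0554] yaw_y -83.56 F [ 0.3 -0.3 -2.8] M [0.02 0.03 0.01] w 0.677 87.6 j7 [ 1.16 -0.68]
TCP [ 0.5548 -0.0324  0.0944] travel [-0.0001 -0.0018  0.0124]
 rot [-2.4000e-03 -8.0000e-04  1.9993e+00]
 rot [ 0.0005 -0.0016 -0.0007]
zdot 0.09444564867127399
blue (np.float64(334.0), np.float64(210.3)) (array([ 525.2, -125.8]), array([15.6, 14.7]), 64.3)
blue (np.float64(266.6), np.float64(186.4)) (array([586.2,  59.3]), array([15.1, 12.3]), 136.6)
```

```bash
python3 -m inch '[{"travel":[-0.001,-0.002,0.004],"rot":[0,0,0],"claw":255},{"travel":[-0.001,-0.002,0.008],"rot":[0,0,0],"claw":255},{"travel":[-0.001,-0.002,0.009],"rot":[0,0,0],"claw":255},{"travel":[-0.001,-0.002,0.009],"rot":[0,0,0],"claw":255}]' >/dev/null; python3 st.py
python3 -m inch '[{"travel":[0,0,0.002],"rot":[0,0,0],"claw":255},{"travel":[0,0,0.004],"rot":[0,0,0],"claw":255},{"travel":[0,0,0.004],"rot":[0,0,0],"claw":255}]' >/dev/null; python3 st.py
```

```text
54.85 [ 0.5525 -0.0306  0.0452] yaw_y -83.59 F [ 0.5 -0.6 -4.1] M [-0.02 -0.02 -0.01] w 0.68 87.7 j7 [ 1.14 -0.68]
55.225 [ 0.5532 -0.0308  0.0429] yaw_y -83.62 F [-2.4 -1.3 11. ] M [1.15 0.81 0.2 ] w 0.681 89.4 j7 [ 1.14 -0.67]
```

```bash
python3 -m inch '[{"travel":[0,0.001,0],"rot":[0,0,0],"claw":255},{"travel":[0,0.001,0],"rot":[0,0,0],"claw":255}]' >/dev/null; python3 st.py
python3 -m inch '[{"travel":[0.001,0,0],"rot":[0,0,0],"claw":255},{"travel":[0.001,0,0],"rot":[0,0,0],"claw":255}]' >/dev/null; python3 st.py
```

```text
55.475 [ 0.5534 -0.0309  0.0428] yaw_y -83.59 F [-2.4  0.  10.1] M [1.48 0.7  0.23] w 0.676 89.3 j7 [ 1.14 -0.67]
55.725 [ 0.5542 -0.0309  0.0428] yaw_y -83.59 F [-4.  -0.6  9.9] M [1.36 0.77 0.3 ] w 0.68 89.3 j7 [ 1.14 -0.67]
```

```bash
python3 -m inch '[{"travel":[-0.001,-0.001,-0.002],"rot":[0,0,0],"claw":255},{"travel":[-0.001,-0.002,-0.002],"rot":[0,0,0],"claw":255},{"travel":[-0.001,-0.002,0],"rot":[0,0,0],"claw":255},{"travel":[-0.001,-0.002,0],"rot":[0,0,0],"claw":255}]' >/dev/null; python3 st.py
python3 -m inch '[{"travel":[0,-0.001,0],"rot":[0,0,0],"claw":255},{"travel":[0,-0.001,0],"rot":[0,0,0],"claw":255}]' >/dev/null; python3 st.py
python3 -m inch '[{"travel":[0,-0.001,0],"rot":[0,0,0],"claw":255},{"travel":[0,-0.001,0],"rot":[0,0,0],"claw":255}]' >/dev/null; python3 st.py
```

```text
56.225 [ 0.552  -0.0291  0.0406] yaw_y -83.57 F [ 1.6  0.5 -3.2] M [0.18 0.01 0.08] w 0.678 88.0 j7 [ 1.13 -0.68]
56.475 [ 0.5522 -0.0285  0.0411] yaw_y -83.58 F [ 0.1 -0.  -2.3] M [-0.01  0.04 -0.  ] w 0.676 88.0 j7 [ 1.14 -0.68]
56.725 [ 0.5522 -0.0276  0.0413] yaw_y -83.58 F [-0.2 -1.  -3.4] M [-0.09 -0.03  0.05] w 0.673 87.9 j7 [ 1.14 -0.68]
```

```bash
python3 -m inch '[{"travel":[0,0.0005,0.001],"rot":[0,0,0],"claw":255},{"travel":[0,0.0005,0.003],"rot":[0,0,0],"claw":255},{"travel":[0,0.0005,0.003],"rot":[0,0,0],"claw":255}]' >/dev/null; python3 st.py
python3 -m inch '[{"travel":[0,0,0.001],"rot":[0,0,0],"claw":255},{"travel":[0,0,0.001],"rot":[0,0,0],"claw":255}]' >/dev/null; python3 st.py
```

```text
57.1 [ 0.5524 -0.0283  0.0383] yaw_y -83.6 F [ 0.7 -0.4 -2.2] M [-0.13 -0.06  0.02] w 0.673 88.0 j7 [ 1.13 -0.67]
57.35 [ 0.5527 -0.0285  0.0379] yaw_y -83.59 F [-1.6 -1.   3.8] M [-0.18  0.36  0.02] w 0.677 88.7 j7 [ 1.13 -0.67]
```

Contact came at the expected latch height. Release and inspect.

```bash
python3 -m inch '[{"travel":[0,0,0],"rot":[0,0,0],"claw":0},{"travel":[0,0,0],"rot":[0,0,0],"claw":0},{"travel":[0,0,0],"rot":[0,0,0],"claw":0},{"travel":[0,0,-0.05],"rot":[0,0,0],"claw":0},{"travel":[0,0.05,-0.1],"rot":[0,0,0],"claw":255},{"travel":[-0.05,0.11,-0.1],"rot":[0,0,0],"claw":255},{"travel":[-0.1,0.17,-0.1],"rot":[0,0,0],"claw":255},{"travel":[-0.12,0.23,-0.1],"rot":[0,0,0],"claw":255},{"travel":[-0.12,0.23,-0.1],"rot":[0,0,0],"claw":255}]' >/dev/null; python3 st.py
cat > dots.py <<'E'
from h import *
c0=cap("top"); c=up(c0); P=[]
for k in blobs(c,(100,150,90),(125,255,255),300):
    x,y=k.reshape(-1,2).mean(0)/S
    if 220<x<350 and 160<y<265:
        f=fit(c,k,.077 if cv2.contourArea(k)/S/S<40 else .097); print((x.round(1),y.round(1)),f)
d=cap("scene")
cv2.imwrite("pics/%s.png"%__import__("sys").argv[1],np.hstack([cv2.resize(c0["frame"][165:245,220:350],None,fx=3,fy=3),cv2.resize(d["frame"][180:300,230:350],(240,240))]))
E
python3 dots.py g1
```

```text
58.475 [ 0.4569 -0.273   0.1379] yaw_y -83.8 F [1.4 0.2 0.1] M [-0.01 -0.08 -0.02] w -0.003 0.0 j7 [ 1.26 -0.32]
(np.float64(268.0), np.float64(217.2)) (array([503.1,  53.9]), array([15.2, 15.1]), 1.3)
(np.float64(331.6), np.float64(211.6)) (array([ 522.8, -121.8]), array([15.5, 14.5]), 60.2)
(np.float64(298.7), np.float64(199.6)) (array([551.9, -29.2]), array([58.3, 18.7]), 96.2)
(np.float64(265.4), np.float64(188.2)) (array([583.1,  62.3]), array([15.1, 14.7]), 46.2)
(np.float64(328.8), np.float64(182.8)) (array([ 602.5, -112.7]), array([15.4, 15.2]), 175.6)
```

View pics/g1.png

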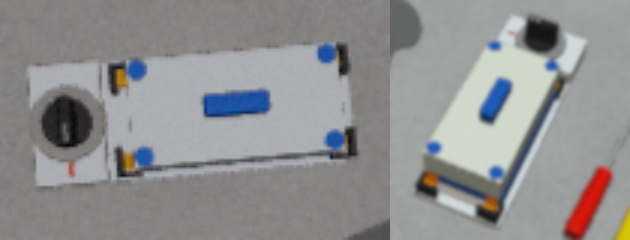

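The cover sits level on the latches, with blue dots at crop (137,69), (326,53), (144,156) and (335,140). Now press each corner with closed fingers.

Run:
```python
from h import *
go([.523,-.121,.1],np.radians(96.5))
```

```text
TCP [ 0.4562 -0.2747  0.1772] travel [ 0.0824 -0.1462  0.0769]
 rot [-1.200e-03 -2.900e-03  1.994e+00]
 rot [ 0.0018 -0.0008 -0.0059]
```

```bash
python3 -m inch '[{"travel":[0.03,-0.05,0],"rot":[0,0,0],"claw":255},{"travel":[0.06,-0.1,0],"rot":[0,0,0],"claw":255},{"travel":[0.082,-0.146,0],"rot":[0,0,0],"claw":255},{"travel":[0.082,-0.146,0],"rot":[0,0,0],"claw":255},{"travel":[0.082,-0.146,0.04],"rot":[0,0,0],"claw":255},{"travel":[0.082,-0.146,0.08],"rot":[0,0,0],"claw":255},{"travel":[0.082,-0.146,0.09],"rot":[0,0,0],"claw":255},{"travel":[0.082,-0.146,0.09],"rot":[0,0,0],"claw":255}]' >/dev/null; python3 st.py
```

```text
59.575 [ 0.5237 -0.1162  0.0475] yaw_y -83.62 F [-1.  -0.   1.2] M [0.02 0.04 0.  ] w 0.0 0.0 j7 [ 1.14 -0.52]
```

```bash
python3 -m inch '[{"travel":[0,0.004,0.004],"rot":[0,0,0],"claw":255},{"travel":[0,0.004,0.008],"rot":[0,0,0],"claw":255},{"travel":[0,0.004,0.011],"rot":[0,0,0],"claw":255},{"travel":[0,0.004,0.013],"rot":[0,0,0],"claw":255},{"travel":[0,0.004,0.013],"rot":[0,0,0],"claw":255}]' >/dev/null; python3 st.py
python3 -m inch '[{"travel":[0,0,0.002],"rot":[0,0,0],"claw":255},{"travel":[0,0,0.004],"rot":[0,0,0],"claw":255},{"travel":[0,0,0.005],"rot":[0,0,0],"claw":255},{"travel":[0,0,0.005],"rot":[0,0,0],"claw":255}]' >/dev/null; python3 st.py
```

```text
60.2 [ 0.5244 -0.12    0.0348] yaw_y -83.6 F [-2.   0.9  5.4] M [-0.03  0.37  0.01] w 0.004 2.3 j7 [ 1.11 -0.5 ]
60.7 [ 0.5243 -0.1205  0.0301] yaw_y -83.62 F [-4.  -1.  10.8] M [-0.13  0.71 -0.01] w 0.002 4.8 j7 [ 1.1 -0.5]
```

```bash
python3 -m inch '[{"travel":[0,0,0.001],"rot":[0,0,0],"claw":255},{"travel":[0,0,0.002],"rot":[0,0,0],"claw":255},{"travel":[0,0,0.002],"rot":[0,0,0],"claw":255}]' >/dev/null; python3 st.py
```

```text
61.075 [ 0.5267 -0.1204  0.029 ] yaw_y -83.59 F [-0.4  0.1 10.3] M [ 0.03 -0.04  0.01] w 0.004 5.7 j7 [ 1.1  -0.49]
```

```bash
python3 -m inch '[{"travel":[-0.002,0,0.001],"rot":[0,0,0],"claw":255},{"travel":[-0.002,0,0.001],"rot":[0,0,0],"claw":255}]' >/dev/null; python3 st.py; python3 -m inch '[{"travel":[0,0,0.001],"rot":[0,0,0],"claw":255},{"travel":[0,0,0.001],"rot":[0,0,0],"claw":255}]' >/dev/null; python3 st.py
```

```text
61.325 [ 0.5267 -0.1205  0.0289] yaw_y -83.56 F [ 2.2  1.4 15.8] M [ 0.27 -0.49 -0.02] w -0.002 7.7 j7 [ 1.1  -0.49]
61.575 [ 0.5267 -0.1205  0.0287] yaw_y -83.56 F [-0.8  2.8 25.5] M [ 0.61  0.15 -0.02] w 0.001 12.3 j7 [ 1.1  -0.49]
```

```bash
python3 -m inch '[{"travel":[0,0,-0.025],"rot":[0,0,0],"claw":255},{"travel":[0.04,0,-0.025],"rot":[0,0,0],"claw":255},{"travel":[0.078,0,-0.025],"rot":[0,0,0],"claw":255},{"travel":[0.078,0,-0.025],"rot":[0,0,0],"claw":255},{"travel":[0.078,0,-0.02],"rot":[0,0,0],"claw":255},{"travel":[0.078,0,-0.014],"rot":[0,0,0],"claw":255},{"travel":[0.078,0,-0.014],"rot":[0,0,0],"claw":255}]' >/dev/null; python3 st.py
python3 -m inch '[{"travel":[0,0,0.003],"rot":[0,0,0],"claw":255},{"travel":[0,0,0.006],"rot":[0,0,0],"claw":255},{"travel":[0,0,0.008],"rot":[0,0,0],"claw":255},{"travel":[0,0,0.008],"rot":[0,0,0],"claw":255}]' >/dev/null; python3 st.py
```

```text
62.45 [ 0.5986 -0.1111  0.0386] yaw_y -83.64 F [0.4 0.2 0.3] M [ 0.02  0.   -0.05] w 0.007 0.0 j7 [ 1.08 -0.6 ]
62.95 [ 0.5998 -0.1111  0.0312] yaw_y -83.58 F [-0.2 -0.8 -0.3] M [ 0.01  0.08 -0.01] w -0.002 0.0 j7 [ 1.07 -0.6 ]
```

```bash
python3 -m inch '[{"travel":[0.002,0.001,0.002],"rot":[0,0,0],"claw":255},{"travel":[0.002,0.001,0.002],"rot":[0,0,0],"claw":255}]' >/dev/null; python3 st.py
python3 -m inch '[{"travel":[0,0,0.001],"rot":[0,0,0],"claw":255},{"travel":[0,0,0.001],"rot":[0,0,0],"claw":255}]' >/dev/null; python3 st.py
```

```text
63.2 [ 0.6023 -0.1121  0.0293] yaw_y -83.58 F [-0.3  0.4 -0.4] M [ 0.05 -0.04 -0.05] w 0.002 0.0 j7 [ 1.07 -0.6 ]
63.45 [ 0.6024 -0.1121  0.0291] yaw_y -83.59 F [-1.3  0.8  4.3] M [ 0.18  0.27 -0.03] w -0.003 2.6 j7 [ 1.07 -0.59]
```

```bash
python3 -m inch '[{"travel":[0,0,0.001],"rot":[0,0,0],"claw":255},{"travel":[0,0,0.001],"rot":[0,0,0],"claw":255}]' >/dev/null; python3 st.py; python3 -m inch '[{"travel":[0,0,0.001],"rot":[0,0,0],"claw":255},{"travel":[0,0,0.001],"rot":[0,0,0],"claw":255}]' >/dev/null; python3 st.py
```

```text
63.7 [ 0.6025 -0.1121  0.0289] yaw_y -83.59 F [-2.7  2.8 11.6] M [ 0.39  0.65 -0.01] w 0.004 5.6 j7 [ 1.07 -0.59]
63.95 [ 0.6028 -0.1121  0.0288] yaw_y -83.59 F [-4.   2.2 16.3] M [ 0.7   1.05 -0.  ] w 0.001 8.5 j7 [ 1.07 -0.59]
```

```bash
python3 -m inch '[{"travel":[0,0,0.001],"rot":[0,0,0],"claw":255},{"travel":[0,0,0.001],"rot":[0,0,0],"claw":255}]' >/dev/null; python3 st.py
python3 -m inch '[{"travel":[0,0,-0.035],"rot":[0,0,0],"claw":255},{"travel":[0,-0.05,-0.05],"rot":[0,0,0],"claw":255},{"travel":[0,-0.1,-0.05],"rot":[0,0,0],"claw":255},{"travel":[0,-0.15,-0.04],"rot":[0,0,0],"claw":255},{"travel":[0,-0.176,-0.025],"rot":[0,0,0],"claw":255},{"travel":[0,-0.176,-0.025],"rot":[0,0,0],"claw":255},{"travel":[0,-0.176,-0.025],"rot":[0,0,0],"claw":255}]' >/dev/null; python3 st.py
```

```text
64.2 [ 0.603  -0.1122  0.0287] yaw_y -83.59 F [-7.   4.  23.5] M [0.92 1.45 0.01] w -0.001 11.5 j7 [ 1.07 -0.59]
65.075 [0.5825 0.0607 0.0505] yaw_y -83.7 F [-0.1 -1.   0.5] M [-0.05 -0.    0.01] w -0.001 0.0 j7 [ 1.13 -0.87]
```

Now corner C at (0.583, 0.062).

```bash
python3 -m inch '[{"travel":[0,-0.001,0.005],"rot":[0,0,0],"claw":255},{"travel":[0,-0.001,0.01],"rot":[0,0,0],"claw":255},{"travel":[0,-0.001,0.014],"rot":[0,0,0],"claw":255},{"travel":[0,-0.001,0.014],"rot":[0,0,0],"claw":255}]' >/dev/null; python3 st.py
python3 -m inch '[{"travel":[0,0,0.002],"rot":[0,0,0],"claw":255},{"travel":[0,0,0.004],"rot":[0,0,0],"claw":255},{"travel":[0,0,0.005],"rot":[0,0,0],"claw":255},{"travel":[0,0,0.005],"rot":[0,0,0],"claw":255}]' >/dev/null; python3 st.py
python3 -m inch '[{"travel":[0,0,0.001],"rot":[0,0,0],"claw":255},{"travel":[0,0,0.002],"rot":[0,0,0],"claw":255},{"travel":[0,0,0.002],"rot":[0,0,0],"claw":255}]' >/dev/null; python3 st.py
```

```text
65.575 [0.5826 0.063  0.0367] yaw_y -83.64 F [-1.1 -0.6  5. ] M [-0.15  0.21 -0.01] w -0.001 2.3 j7 [ 1.11 -0.86]
66.075 [0.5852 0.0642 0.0333] yaw_y -83.59 F [1.6 1.7 9.5] M [ 0.42 -0.32 -0.03] w -0.002 5.2 j7 [ 1.1  -0.86]
66.45 [0.5843 0.0644 0.0303] yaw_y -83.57 F [2.8 1.7 6.8] M [ 0.45 -0.65  0.04] w -0.001 3.0 j7 [ 1.1  -0.85]
```

```bash
python3 -m inch '[{"travel":[0,0,0.001],"rot":[0,0,0],"claw":255},{"travel":[0,0,0.001],"rot":[0,0,0],"claw":255}]' >/dev/null; python3 st.py; python3 -m inch '[{"travel":[0,0,0.001],"rot":[0,0,0],"claw":255},{"travel":[0,0,0.001],"rot":[0,0,0],"claw":255}]' >/dev/null; python3 st.py
```

```text
66.7 [0.5844 0.0643 0.0301] yaw_y -83.58 F [ 1.3  2.  12.2] M [ 0.56 -0.09  0.01] w 0.004 6.3 j7 [ 1.1  -0.85]
66.95 [0.5844 0.0644 0.0299] yaw_y -83.58 F [-1.7  2.8 20.2] M [ 0.67  0.5  -0.01] w -0.001 9.7 j7 [ 1.1  -0.85]
```

```bash
python3 -m inch '[{"travel":[0,0,0.001],"rot":[0,0,0],"claw":255},{"travel":[0,0,0.001],"rot":[0,0,0],"claw":255}]' >/dev/null; python3 st.py
python3 -m inch '[{"travel":[0,0,-0.025],"rot":[0,0,0],"claw":255},{"travel":[-0.04,0,-0.025],"rot":[0,0,0],"claw":255},{"travel":[-0.08,0,-0.025],"rot":[0,0,0],"claw":255},{"travel":[-0.08,0,-0.025],"rot":[0,0,0],"claw":255},{"travel":[-0.08,0,-0.02],"rot":[0,0,0],"claw":255},{"travel":[-0.08,0,-0.015],"rot":[0,0,0],"claw":255}]' >/dev/null; python3 st.py
python3 -m inch '[{"travel":[0,0,0.003],"rot":[0,0,0],"claw":255},{"travel":[0,0,0.005],"rot":[0,0,0],"claw":255},{"travel":[0,0,0.007],"rot":[0,0,0],"claw":255},{"travel":[0,0,0.007],"rot":[0,0,0],"claw":255}]' >/dev/null; python3 st.py
python3 -m inch '[{"travel":[0,0,0.002],"rot":[0,0,0],"claw":255},{"travel":[0,0,0.003],"rot":[0,0,0],"claw":255},{"travel":[0,0,0.003],"rot":[0,0,0],"claw":255}]' >/dev/null; python3 st.py
```

```text
67.2 [0.5845 0.0644 0.0298] yaw_y -83.59 F [-3.7  3.8 26.5] M [ 0.83  1.15 -0.06] w -0.001 13.1 j7 [ 1.1  -0.85]
67.95 [0.5039 0.0551 0.041 ] yaw_y -83.54 F [-1.1  0.1 -0.3] M [ 0.05  0.01 -0.04] w 0.002 0.0 j7 [ 1.16 -0.81]
68.45 [0.5028 0.0549 0.0341] yaw_y -83.59 F [-0.6 -0.7  0.6] M [0.09 0.08 0.02] w 0.001 0.3 j7 [ 1.15 -0.8 ]
68.825 [0.5028 0.0549 0.031 ] yaw_y -83.58 F [ 0.3  0.8 -0.2] M [0.03 0.01 0.02] w 0.003 0.0 j7 [ 1.15 -0.79]
```

```bash
python3 -m inch '[{"travel":[0,0,0.002],"rot":[0,0,0],"claw":255},{"travel":[0,0,0.002],"rot":[0,0,0],"claw":255}]' >/dev/null; python3 st.py; python3 -m inch '[{"travel":[0,0,0.001],"rot":[0,0,0],"claw":255},{"travel":[0,0,0.001],"rot":[0,0,0],"claw":255}]' >/dev/null; python3 st.py; python3 -m inch '[{"travel":[0,0,0.001],"rot":[0,0,0],"claw":255},{"travel":[0,0,0.001],"rot":[0,0,0],"claw":255}]' >/dev/null; python3 st.py
```

```text
69.075 [0.503  0.0549 0.0293] yaw_y -83.58 F [-0.2  0.5  0.5] M [ 0.03 -0.01  0.01] w 0.002 0.1 j7 [ 1.14 -0.79]
69.325 [0.503  0.0549 0.029 ] yaw_y -83.6 F [-2.4  1.2  9.6] M [0.08 0.59 0.01] w 0.003 4.7 j7 [ 1.14 -0.79]
69.575 [0.503  0.055  0.0288] yaw_y -83.61 F [-5.4  1.5 18.8] M [0.19 1.23 0.04] w -0.007 9.8 j7 [ 1.14 -0.79]
```

```bash
python3 -m inch '[{"travel":[0,0,0.001],"rot":[0,0,0],"claw":255},{"travel":[0,0,0.001],"rot":[0,0,0],"claw":255}]' >/dev/null; python3 st.py
python3 -m inch '[{"travel":[0,0,-0.025],"rot":[0,0,0],"claw":255},{"travel":[0.04,0,-0.025],"rot":[0,0,0],"claw":255},{"travel":[0.08,0,-0.025],"rot":[0,0,0],"claw":255},{"travel":[0.08,0,-0.025],"rot":[0,0,0],"claw":255},{"travel":[0.08,0,-0.012],"rot":[0,0,0],"claw":255},{"travel":[0.08,0,-0.007],"rot":[0,0,0],"claw":255},{"travel":[0.08,0,-0.005],"rot":[0,0,0],"claw":255},{"travel":[0.08,0,-0.005],"rot":[0,0,0],"claw":255}]' >/dev/null; python3 st.py
python3 -m inch '[{"travel":[0,0,0.002],"rot":[0,0,0],"claw":255},{"travel":[0,0,0.002],"rot":[0,0,0],"claw":255}]' >/dev/null; python3 st.py
```

```text
69.825 [0.5032 0.055  0.0286] yaw_y -83.62 F [-9.6  1.6 29.7] M [0.26 1.97 0.01] w 0.002 14.9 j7 [ 1.14 -0.79]
70.825 [0.5818 0.0639 0.0311] yaw_y -83.59 F [ 0.3 -0.6 -0.2] M [-0.02 -0.03  0.02] w -0.002 0.0 j7 [ 1.1  -0.86]
71.075 [0.5823 0.064  0.0294] yaw_y -83.58 F [-0.   0.6  0.3] M [-0.05  0.02  0.02] w 0.001 0.0 j7 [ 1.1  -0.85]
```

```bash
python3 -m inch '[{"travel":[0,0,0.001],"rot":[0,0,0],"claw":255},{"travel":[0,0,0.002],"rot":[0,0,0],"claw":255},{"travel":[0,0,0.002],"rot":[0,0,0],"claw":255}]' >/dev/null; python3 st.py
python3 -m inch '[{"travel":[0,0,-0.05],"rot":[0,0,0],"claw":255},{"travel":[0,0,-0.1],"rot":[0,0,0],"claw":255},{"travel":[-0.05,0.05,-0.1],"rot":[0,0,0],"claw":255},{"travel":[-0.1,0.11,-0.1],"rot":[0,0,0],"claw":255},{"travel":[-0.15,0.17,-0.1],"rot":[0,0,0],"claw":255},{"travel":[-0.15,0.23,-0.1],"rot":[0,0,0],"claw":255},{"travel":[-0.15,0.28,-0.1],"rot":[0,0,0],"claw":255},{"travel":[-0.15,0.32,-0.1],"rot":[0,0,0],"claw":255},{"travel":[-0.15,0.32,-0.1],"rot":[0,0,0],"claw":255}]' >/dev/null; sed -i 's/\.077/.068/;s/\.097/.088/' dots.py; python3 dots.py g2
```

```text
71.45 [0.5827 0.064  0.0289] yaw_y -83.59 F [-4.7  1.1 13.8] M [ 0.14  0.9  -0.01] w 0.001 6.5 j7 [ 1.1  -0.85]
(np.float64(267.2), np.float64(217.1)) (array([504. ,  55.7]), array([15.3, 15. ]), 147.6)
(np.float64(330.6), np.float64(211.4)) (array([ 524.5, -120.5]), array([14.8, 14.4]), 90.8)
(np.float64(297.5), np.float64(199.5)) (array([553.1, -26.8]), array([58.2, 18.9]), 96.5)
(np.float64(264.6), np.float64(188.4)) (array([584. ,  64.7]), array([15.4, 15.2]), 28.1)
(np.float64(327.9), np.float64(182.6)) (array([ 604.5, -111.4]), array([15.7, 15.5]), 61.4)
```

View pics/g2.png

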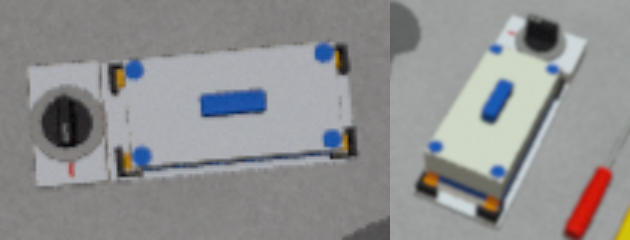

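All dots now sit on the level expected. I'll check each corner's height by two-view triangulation.

```bash
python3 - <<'E'
from h import *
def P(c): R,_=cv2.Rodrigues(c["rvec"]); return c["K"]@np.c_[R,np.ravel(c["tvec"])]
a,b=up(cap("top")),up(cap("scene"))
def dots(c,f): return [m for m in (k.reshape(-1,2).mean(0) for k in blobs(c,(100,120,80),(125,255,255),200)) if f(m/S)]
A=dots(a,lambda m:220<m[0]<350 and 160<m[1]<265)
B=dots(b,lambda m:230<m[0]<350 and 180<m[1]<300)
for m in A:
    g=w(a,m,.07)[0]; u=cv2.projectPoints(g[None],b["rvec"],b["tvec"],b["K"],None)[0].ravel()
    n=min(B,key=lambda q:np.linalg.norm(q-u)); X=cv2.triangulatePoints(P(a),P(b),m[:,None],n[:,None]).ravel(); print((X[:3]/X[3]).round(4))
E
python3 st.py
```

```text
[0.5041 0.0557 0.0708]
[ 0.5236 -0.1188  0.0789]
[ 0.5537 -0.0267  0.0852]
[0.584  0.0644 0.071 ]
[ 0.6033 -0.1101  0.079 ]
72.775 [ 0.4691 -0.2692  0.1269] yaw_y -83.49 F [ 0.6  0.7 -0. ] M [-0.04 -0.02  0.04] w 0.001 0.0 j7 [ 1.2  -0.35]
```

The -y end reads about 8 mm higher than the +y end, so it may have come up. Re-press B and D.

```bash
python3 - <<'E'
from h import *
go([.525,-.1195,.085])
E
python3 -m inch '[{"travel":[0.03,-0.05,0],"rot":[0,0,0],"claw":255},{"travel":[0.04,-0.1,0],"rot":[0,0,0],"claw":255},{"travel":[0.038,-0.143,0],"rot":[0,0,0],"claw":255},{"travel":[0.038,-0.143,0.04],"rot":[0,0,0],"claw":255},{"travel":[0.038,-0.143,0.07],"rot":[0,0,0],"claw":255},{"travel":[0.038,-0.143,0.08],"rot":[0,0,0],"claw":255},{"travel":[0.038,-0.143,0.08],"rot":[0,0,0],"claw":255}]' >/dev/null; python3 st.py
```

```text
TCP [ 0.4691 -0.2692  0.1659] travel [ 0.0725 -0.1423  0.0811]
73.65 [ 0.4906 -0.1236  0.0473] yaw_y -83.5 F [ 0.1 -1.2  0.3] M [-0.   -0.04 -0.02] w -0.0 0.0 j7 [ 1.12 -0.5 ]
```

```bash
python3 -m inch '[{"travel":[0.034,0,0],"rot":[0,0,0],"claw":255},{"travel":[0.034,0,0],"rot":[0,0,0],"claw":255},{"travel":[0.034,0,0.005],"rot":[0,0,0],"claw":255},{"travel":[0.034,0,0.01],"rot":[0,0,0],"claw":255},{"travel":[0.034,0,0.01],"rot":[0,0,0],"claw":255}]' >/dev/null; python3 st.py
python3 -m inch '[{"travel":[0,0,0.002],"rot":[0,0,0],"claw":255},{"travel":[0,0,0.004],"rot":[0,0,0],"claw":255},{"travel":[0,0,0.004],"rot":[0,0,0],"claw":255}]' >/dev/null; python3 st.py
python3 -m inch '[{"travel":[0,0,0.002],"rot":[0,0,0],"claw":255},{"travel":[0,0,0.003],"rot":[0,0,0],"claw":255},{"travel":[0,0,0.003],"rot":[0,0,0],"claw":255}]' >/dev/null; python3 st.py
```

```text
74.275 [ 0.5238 -0.1208  0.0372] yaw_y -83.63 F [-0.2  0.7  0.9] M [0.14 0.09 0.05] w 0.003 0.6 j7 [ 1.08 -0.53]
74.65 [ 0.525  -0.1213  0.034 ] yaw_y -83.61 F [-0.2 -0.8  5.3] M [-0.14  0.04 -0.03] w -0.001 2.5 j7 [ 1.07 -0.53]
75.025 [ 0.524  -0.1203  0.0299] yaw_y -83.58 F [ 0.2  0.2 -0. ] M [0.04 0.02 0.04] w 0.001 0.0 j7 [ 1.07 -0.52]
```

```bash
python3 -m inch '[{"travel":[0,0,0.001],"rot":[0,0,0],"claw":255},{"travel":[0,0,0.002],"rot":[0,0,0],"claw":255},{"travel":[0,0,0.003],"rot":[0,0,0],"claw":255},{"travel":[0,0,0.003],"rot":[0,0,0],"claw":255}]' >/dev/null; python3 st.py
python3 -m inch '[{"travel":[0,0,-0.025],"rot":[0,0,0],"claw":255},{"travel":[0.04,0,-0.025],"rot":[0,0,0],"claw":255},{"travel":[0.079,0,-0.025],"rot":[0,0,0],"claw":255},{"travel":[0.079,0,-0.025],"rot":[0,0,0],"claw":255},{"travel":[0.079,0,-0.016],"rot":[0,0,0],"claw":255},{"travel":[0.079,0,-0.01],"rot":[0,0,0],"claw":255},{"travel":[0.079,0,-0.01],"rot":[0,0,0],"claw":255}]' >/dev/null; python3 st.py
python3 -m inch '[{"travel":[0,0,0.002],"rot":[0,0,0],"claw":255},{"travel":[0,0,0.004],"rot":[0,0,0],"claw":255},{"travel":[0,0,0.006],"rot":[0,0,0],"claw":255},{"travel":[0,0,0.006],"rot":[0,0,0],"claw":255}]' >/dev/null; python3 st.py
```

```text
75.525 [ 0.5244 -0.1204  0.0288] yaw_y -83.6 F [-6.5  3.4 17.1] M [0.79 1.27 0.  ] w 0.004 9.0 j7 [ 1.06 -0.52]
76.4 [ 0.6016 -0.1118  0.0365] yaw_y -83.64 F [ 0.5 -0.2  0.6] M [ 0.05  0.02 -0.03] w 0.002 0.0 j7 [ 1.04 -0.63]
76.9 [ 0.603  -0.1118  0.0312] yaw_y -83.58 F [ 0.4 -0.4  0.2] M [ 0.03  0.04 -0.02] w -0.0 0.0 j7 [ 1.04 -0.62]
```

```bash
python3 -m inch '[{"travel":[0,0,0.002],"rot":[0,0,0],"claw":255},{"travel":[0,0,0.003],"rot":[0,0,0],"claw":255},{"travel":[0,0,0.003],"rot":[0,0,0],"claw":255}]' >/dev/null; python3 st.py
python3 -m inch '[{"travel":[0,0,0.001],"rot":[0,0,0],"claw":255},{"travel":[0,0,0.002],"rot":[0,0,0],"claw":255},{"travel":[0,0,0.002],"rot":[0,0,0],"claw":255}]' >/dev/null; python3 st.py
python3 -m inch '[{"travel":[0,0,-0.05],"rot":[0,0,0],"claw":255},{"travel":[0,0.05,-0.1],"rot":[0,0,0],"claw":255},{"travel":[-0.05,0.1,-0.1],"rot":[0,0,0],"claw":255},{"travel":[-0.1,0.15,-0.1],"rot":[0,0,0],"claw":255},{"travel":[-0.13,0.18,-0.1],"rot":[0,0,0],"claw":255},{"travel":[-0.13,0.18,-0.1],"rot":[0,0,0],"claw":255}]' >/dev/null; python3 st.py
cat > tri.py <<'E'
from h import *
def P(c): R,_=cv2.Rodrigues(c["rvec"]); return c["K"]@np.c_[R,np.ravel(c["tvec"])]
a,b=up(cap("top")),up(cap("scene"))
def dots(c,f): return [m for m in (k.reshape(-1,2).mean(0) for k in blobs(c,(100,120,80),(125,255,255),200)) if f(m/S)]
A=dots(a,lambda m:220<m[0]<350 and 160<m[1]<265)
B=dots(b,lambda m:230<m[0]<350 and 180<m[1]<300)
for m in A:
    g=w(a,m,.07)[0]; u=cv2.projectPoints(g[None],b["rvec"],b["tvec"],b["K"],None)[0].ravel()
    n=min(B,key=lambda q:np.linalg.norm(q-u)); X=cv2.triangulatePoints(P(a),P(b),m[:,None],n[:,None]).ravel(); print((X[:3]/X[3]).round(4),((n-u)/S).round(1))
E
python3 tri.py
```

```text
77.275 [ 0.6031 -0.1118  0.0289] yaw_y -83.59 F [-1.7  0.1  5.1] M [0.21 0.32 0.  ] w -0.002 2.4 j7 [ 1.03 -0.62]
77.65 [ 0.6032 -0.1118  0.0288] yaw_y -83.59 F [-7.2  3.8 19.7] M [0.79 1.58 0.04] w 0.002 9.9 j7 [ 1.03 -0.62]
78.4 [ 0.489  -0.3108  0.1274] yaw_y -84.2 F [ 1.   0.7 -0.1] M [-0.   -0.03  0.03] w 0.001 0.0 j7 [ 1.16 -0.33]
[0.5047 0.0537 0.071 ] [ 0.3 -0.3]
[ 0.5243 -0.121   0.0711] [ 0.3 -0.3]
[ 0.5544 -0.0294  0.0816] [ 0.1 -3.2]
[0.5845 0.0628 0.0707] [ 0.1 -0.2]
[ 0.604  -0.1119  0.071 ] [ 0.3 -0.3]
```

All four corners are level and home: contact probing put each at 68 mm, and triangulation shows no tilt. The hand is clear, so I'm handing in.

Run:
```python
from workcell import robot
print(robot.hand_in())
```

```text
the job is handed in; nothing more can be done
None
```

I turned the dial to off, stood both spent packs on the mat, put all three fresh packs in slots 0 to 2, and pressed the cover home flush at all four corners (the -y end lifted once and was re-pressed); I handed the job in, but no verdict came back.

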